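# Stack the fastener cases on the carrying board

### The job

Pack the fastener cases for the next job: take the deep case off the sloping rack and stack it on the bottom case that is screwed to the plywood board, then stack the shallow case on top of the deep one. Match the chamfered corners so that each skirt sits fully down, flush on the case below; lower the cases rather than dropping them, and leave everything else on the bench where it is.

Things in the scene. Friction and masses are not known exactly. Their poses are not given: they have to be found in the camera images.
- deep_case: Deeper loose case: grey rigid plastic, 130 (x) x 78 (y) mm, body 56 mm high, raised top to 76 mm; about 0.45 kg. The two corners at its +x end are chamfered, those at -x square. Origin: centre of its underside (skirt rim), z up through it. Starts in either bay of the rack, lying on the 25 degree slope, +x (chamfered) end uphill, -x end against the lip.
- deep_case_top (a point): Centre of the deep case's raised top, on its upper face; axes as the case. The raised top is 112 (x) x 60 (y) x 20 mm high with upright sides and 14 mm chamfers at its two +x corners; a 9 mm wide ledge runs round its foot, 56 mm above the underside. Grip it across its y, 60 mm.
- deep_case_skirt (a point): Centre of the deep case's underside, at the skirt rim. It is hollow, 20.5 mm deep, shaped as a raised top with 1.5 mm play each side and a mouth bevelled 3 mm wider; it drops over the raised top below until the skirt rests on the ledge. Turned end for end it does not go on.
- shallow_case: Shallower loose case: grey rigid plastic, 130 (x) x 78 (y) mm, body 36 mm high, raised top to 56 mm; about 0.3 kg. The two corners at its +x end are chamfered, those at -x square. Origin: centre of its underside (skirt rim), z up through it. Starts in either bay of the rack, lying on the 25 degree slope, +x (chamfered) end uphill, -x end against the lip.
- shallow_case_top (a point): Centre of the shallow case's raised top, on its upper face; axes as the case. The raised top is 112 (x) x 60 (y) x 20 mm high with upright sides and 14 mm chamfers at its two +x corners; a 9 mm wide ledge runs round its foot, 36 mm above the underside. Grip it across its y, 60 mm.
- shallow_case_skirt (a point): Centre of the shallow case's underside, at the skirt rim. It is hollow, 20.5 mm deep, shaped as a raised top with 1.5 mm play each side and a mouth bevelled 3 mm wider; it drops over the raised top below until the skirt rests on the ledge. Turned end for end it does not go on.
- base_case: Bottom case, fixed, screwed to a plywood board 170 x 120 x 12 mm. Grey plastic, outline and raised top as the loose cases: body 130 x 78 mm, ledge 42 mm above the bench, raised top 112 x 60 mm up to 62 mm. Origin: centre of the board's underside, on the bench; x points to the end with the two chamfered corners, z up.
- base_case_seat (a point): Centre of the bottom case at ledge height (42 mm above the bench), axes as base_case. The deep case is home when its origin is here and its x axis points the same way.
- deep_case_seat (a point): Centre of the deep case at ledge height (56 mm above its underside), axes as the case. The shallow case is home when its origin is here and its x axis points the same way.
- rack: Fixed wooden rack, 304 mm wide (its y), about 155 mm deep, 105 mm high, with a board sloping at 25 degrees: its low edge (-x of the rack), with a 12 mm high lip, faces away from the robot; uphill is +x, towards the robot. Two bays side by side, centred 64 mm either side of the middle, with a rib 8 mm high between. Origin: centre of the footprint, on the bench; z up. The sloping surface is 62 mm above the bench at the origin.
- sanding_block: Bystander: grey sanding block, 110 x 65 x 34 mm; origin at the centre of its underside. To be left alone.
- screwdriver: Bystander: screwdriver, 200 mm long; origin at the middle of its length, at the bottom. To be left alone.
- bench_brush: Bystander: hand brush, 240 mm long; origin at the middle of its length, at the bottom. To be left alone.
- glue_bottle: Bystander: upright white glue bottle, 64 mm across, 170 mm high; origin at the centre of its underside. To be left alone.
- hammer: Bystander: hammer, 260 mm long; origin at the middle of its length, at the bottom. To be left alone.
- tape_measure: Bystander: tape measure, 68 x 34 x 64 mm; origin at the centre of its underside. To be left alone.
- mug: Bystander: white mug, 84 mm across, 95 mm high; origin at the centre of its underside. To be left alone.
Mind the look-alikes: they are no part of the job. Leave any orange or red look-alike of the base_case alone. What is shaped like the shallow_case but green is not meant.

How it is judged:
On the way, in this order (a step that is already met when the one before it is completed fails the run):
1. the deep case is seated flush on the bottom case (z of deep_case in the frame of base_case between 0.039 and 0.045 m and horizontal distance between deep_case and base_case below 0.005 m and angle between the x axis of deep_case and the x axis of base_case, either way round below 0.08 rad and angle between deep_case's own z axis and vertical below 0.05 rad), for 0.2 s.
2. the shallow case is seated flush on the deep case (z of shallow_case in the frame of deep_case between 0.053 and 0.059 m and horizontal distance between shallow_case and deep_case below 0.005 m and angle between the x axis of shallow_case and the x axis of deep_case, either way round below 0.08 rad and angle between shallow_case's own z axis and vertical below 0.05 rad), for 0.2 s.
At the end, for the whole second after the job is handed in: The deep case sits on the bottom case and the shallow case on the deep one, chamfered corners matched and each skirt down on the ledge below (within 3 mm in height, 5 mm sideways, level within 0.05 rad, in line within 0.08 rad), both released and at rest (all of step 1 and all of step 2 and linear speed of each of deep_case, shallow_case below 0.02 m/s and contact force between the fingers and deep_case below 0.3 N and contact force between the fingers and shallow_case below 0.3 N); the robot touches nothing.
It fails at once if the deep case is dropped (let go and falling faster than 0.5 m/s) (linear speed of deep_case above 0.5 m/s and contact force between the fingers and deep_case below 0.2 N).
It fails at once if the shallow case is dropped (let go and falling faster than 0.5 m/s) (linear speed of shallow_case above 0.5 m/s and contact force between the fingers and shallow_case below 0.2 N).
It fails at once if a bystander is moved by more than 40 mm (distance of any of sanding_block, screwdriver, bench_brush, glue_bottle, hammer, tape_measure, mug from where it was at the start of the episode above 0.04 m).
It also fails if it takes over 64 s, if anything falls off the work surface, if the arm or the gripper's body presses on something with over 40 N, if the wrist force passes 120 N, or if a joint passes its speed limit or range.

### The arm

A 7-joint arm with a two-finger parallel gripper is mounted at the origin on the work surface. World frame = base frame: x ahead of the robot, y to its left, z up, the work surface at z = 0. Lengths are in m, angles in rad, forces in N, time in s.
With the tool pointing down it reaches from about 0.425 to 0.925 m from the base axis. Payload 6.8 kg.
Tool frame: the origin (TCP) lies on the centre line of the jaws, within the pads' length; the fingertips stand 25 mm ahead of it and the grasp point (between the pads) lies 6 mm ahead of it; z points along the fingers, y is the direction in which the jaws open and shut (so a half turn about z gives the same grasp; the last joint's range is limited). The gripper opens to 85 mm and grips with 20 to 120 N. Pads are 22 mm wide; open, the fingers measure 114 mm over their backs; the gripper's body (76 mm by 85 mm) begins 54 mm behind the grasp point. The pads swing forward as they close: fully open they stand 13 mm farther back than shut.
Start: joints at [1.021, 0.477, 0.022, 1.555, -0.011, 1.109, -0.083], TCP at [0.289, -0.61, 0.236] pointing down, gripper open.
Joint ranges: [-2.96, 2.96], [-0.34, 2.1], [-1.41, 1.46], [0.24, 2.44], [-1.37, 4.51], [0.17, 1.92], [-2.96, 2.96]. Speed limits (rad/s): [2.39, 2.39, 3.14, 3.14, 3.14, 3.14, 3.14].

### API

Orientations are given as a unit quaternion [x, y, z, w].
In Python, from workcell import read_state, capture, workorder gives the robot as it stands. The module is installed in compiled form; this text tells all that it offers.
- The arm moves only by the shell command python3 -m crank 'ROWS' [FORCE]. ROWS is JSON, a list of rows, each a list of 5 numbers: the shift along the tool's x, y, z in cm, then the turn about the tool's z in degrees, then the opening, from -1 (shut) to 1 (fully open). A call has exactly 10 rows; each row is the pose to reach, as a shift and turn from the pose measured when the call began, along the tool's axes at that moment; what a row does not reach only later rows make up. A row lasts 1/8 s, in which the tool goes at most 62.5 mm and 10.7 degrees, less where a joint would pass 70% of its speed; a pose out of reach is approached as far as the arm can. A call with a gripper value outside its range is refused whole. The fingers move at their own pace and stop on an object; FORCE is the grip in N (left out, the last holds). Time passes only in rows, so rows that repeat a pose let the fingers close, or fill a call up. It gives the time, the measured TCP pose, the force and the opening at its end, in the units of the state.
- read_state(): the state, without advancing time (a new reading comes with each control period).
- capture(name): name is "side" or "top"; returns a dict with "color" (384x512x3 uint8, red, green, blue), "range_z" (384x512 float32, m along the optical axis (not along the pixel's ray), 0 where there is no reading), "mtx" (3x3 intrinsics, pixels), "k1" (the pictures are not rectified: a ray, as slopes to the right and down, at radius r is drawn at 1 + k1 r^2 times it, then the intrinsics apply), "R" (3x3) and "t" (3): a world point X has camera coordinates R X + t. Camera axes: x right, y down, z forward; pixel columns grow to the right and rows downward; lengths in m; the calibration is good to about 2 mm. A picture is of the moment at which its call begins.
- workorder.finish_job(): hands the job in, once; it reports no verdict.
The state is a dict: "t": time; "joint_positions": joint angles; "qvel": joint speeds; "tau": joint torques, N m; "tool_pos": TCP position; "tool_rot": TCP orientation; "contact_force": force on the tool from outside, world axes, zero at the start; "ft_torque": the same for the moment, N m; "finger_gap": finger opening in m.
Only numpy, scipy, OpenCV 4.12 (cv2) and the standard library are available. Lean on these libraries where they do the work, as an engineer would, in place of code of your own. Each camera call takes 0.05 s, during which the arm holds its last target.

## Working session

There is one attempt and no reset: what is moved stays moved. The work goes in short steps, Python scripts to look and compute and a shell command to move; the robot and the scene stay as the last step left them, time stands still between calls to the robot, and variables do not carry over. Pictures are saved under pics/ and viewed, and the job is handed in when it is done.

```bash
ls; mkdir -p pics; cat > h.py <<'E'
import numpy as np,cv2
from workcell import read_state,capture,workorder
from scipy.spatial.transform import Rotation as Ro
def und(c,uv):
    uv=np.atleast_2d(uv).astype(float);K=c['mtx']
    d=np.array([float(c['k1']),0,0,0,0])
    return cv2.undistortPoints(uv.reshape(-1,1,2),K,d).reshape(-1,2)
def cloud(c):
    h,w=c['range_z'].shape
    v,u=np.mgrid[:h,:w]
    s=und(c,np.stack([u.ravel(),v.ravel()],1))
    z=c['range_z'].ravel()
    P=np.c_[s*z[:,None],z]
    X=(P-c['t'])@c['R']
    X[z==0]=np.nan
    return X.reshape(h,w,3)
def onplane(c,uv,zh):
    s=und(c,uv);d=np.c_[s,np.ones(len(s))]@c['R'];o=-c['R'].T@c['t']
    return o+d*((zh-o[2])/d[:,2])[:,None]
def proj(c,X):
    P=np.atleast_2d(X)@c['R'].T+c['t'];s=P[:,:2]/P[:,2:]
    s=s*(1+c['k1']*(s**2).sum(1,keepdims=True))
    return s@c['mtx'][:2,:2].T+c['mtx'][:2,2]
def save(name,im): cv2.imwrite('pics/'+name,im[...,::-1])
E
python3 - <<'E'
from h import *
s=read_state();print({k:np.round(v,4).tolist() for k,v in s.items()})
for n in('side','top'):
    c=capture(n);save(n+'0.png',c['color']);np.savez(n+'0.npz',**c)
    print(n,c['mtx'],c['k1'],-c['R'].T@c['t'],c['R'])
E
```

```text
pics
{'t': 0.0, 'joint_positions': [1.0209, 0.4778, 0.0223, 1.5564, -0.0115, 1.1093, -0.0831], 'qvel': [-0.0011, -0.0003, 0.0014, -0.0003, -0.0005, -0.0003, -0.0015], 'tau': [0.0009, -59.6455, 1.6083, -28.1198, 0.0125, 0.0093, -0.0], 'tool_pos': [0.2884, -0.6097, 0.2353], 'tool_rot': [0.9757, 0.2191, -0.0003, -0.0009], 'contact_force': [-0.625, 0.2182, -0.9237], 'ft_torque': [-0.0362, 0.0224, 0.0365], 'finger_gap': 0.0855}
side [[403.82541677   0.         255.61469723]
 [  0.         403.82541677 194.02049704]
 [  0.           0.           1.        ]] -0.12414240286852883 [ 0.14922186 -1.30372201  0.92394271] [[ 0.96949054 -0.24511272  0.00280206]
 [-0.12045483 -0.48632652 -0.86543466]
 [ 0.21349176  0.83869319 -0.50101397]]
top [[381.54470523   0.         255.45516405]
 [  0.         381.54470523 195.37749237]
 [  0.           0.           1.        ]] 0.03017694166365214 [0.31721655 0.07565134 1.32244411] [[-4.38913294e-03 -9.99990097e-01  7.35794106e-04]
 [-9.87409365e-01  4.21756194e-03 -1.58129562e-01]
 [ 1.58124893e-01 -1.42058166e-03 -9.87418098e-01]]
```

View pics/side0.png

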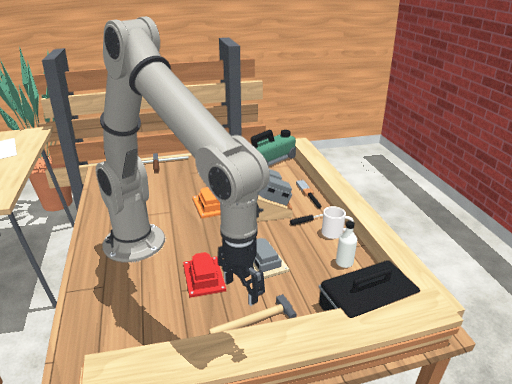

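View pics/top0.png

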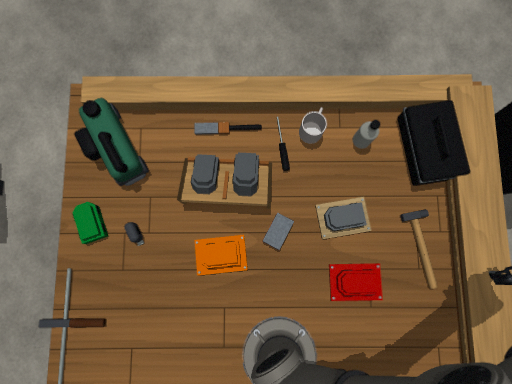

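Candidates for the pieces in the top view: grey cases on the rack at (205,173) and (246,173). The base could be the grey one on plywood at (343,217), or the orange (221,255) or red (356,282) look-alike. There is also a green case at (90,222) and the grey sanding block at (278,232). By the description I choose the grey one on plywood, plus the two rack cases; their heights will tell deep from shallow.

```bash
python3 - <<'E'
from h import *
c=dict(np.load('top0.npz'));im=c['color']
a=cv2.resize(im[145:215,175:280],None,fx=5,fy=5,interpolation=cv2.INTER_CUBIC)
b=cv2.resize(im[190:245,305:380],None,fx=5,fy=5,interpolation=cv2.INTER_CUBIC)
o=np.zeros((630,525,3),np.uint8);o[:350]=a;o[350:625,:375]=b
save('crop1.png',o[:600])
X=cloud(c)
for n,(v,u) in dict(rackL=(173,205),rackR=(173,246),Ltop=(163,205),Rtop=(163,246),Lbot=(180,205),Rbot=(180,246),base=(217,343),ply=(233,330),red=(282,356)).items(): print(n,np.round(X[v,u],4))
E
```

```text
rackL [0.5826 0.2355 0.1238]
rackR [0.5784 0.1036 0.1403]
Ltop [0.6217 0.2394 0.0991]
Rtop [0.6148 0.1039 0.1248]
Lbot [0.5585 0.2344 0.1298]
Rbot [0.554  0.1034 0.1492]
base [ 0.445  -0.2149  0.0654]
ply [ 0.3957 -0.1805  0.0123]
red [ 0.235  -0.2501  0.0555]
```

View pics/crop1.png

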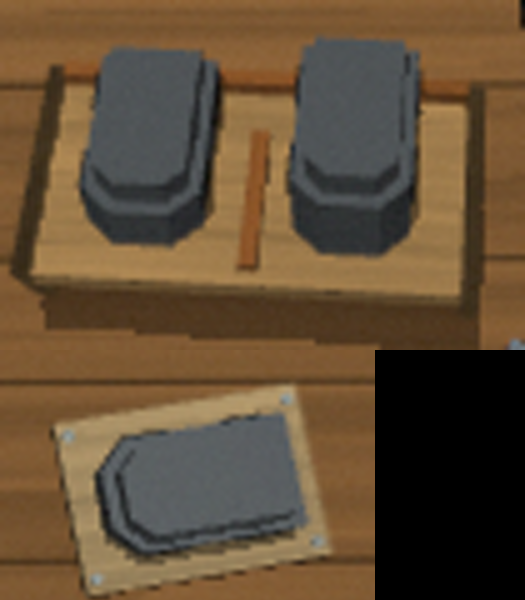

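```bash
cat > meas.py <<'E'
from h import *
def top_tilted(c,box,tilt=25.,name=''):
    """fit raised top plane in pixel box (u0,v0,u1,v1)"""
    X=cloud(c);u0,v0,u1,v1=box
    P=X[v0:v1,u0:u1].reshape(-1,3);col=c['color'][v0:v1,u0:u1].reshape(-1,3).astype(int)
    ok=~np.isnan(P[:,0])&(np.ptp(col,axis=1)<25);P=P[ok]
    return P
def face(P,guess_n,d0,tol=.004):
    n=guess_n/np.linalg.norm(guess_n);d=d0
    for _ in range(8):
        I=P[abs(P@n-d)<tol]
        m=I.mean(0);_,S,Vt=np.linalg.svd(I-m);n=Vt[2]*np.sign(Vt[2]@guess_n);d=m@n
    return n,d,I
E
python3 - <<'E'
from meas import *
c=dict(np.load('top0.npz'))
X=cloud(c)
print('table',np.nanmedian(X[200:210,290:310,2]),'noise',np.nanstd(X[200:210,290:310,2]))
# rack board plane
P=np.r_[X[195:200,190:215].reshape(-1,3),X[168:195,222:224].reshape(-1,3),X[165:195,230:232].reshape(-1,3)]
P=P[~np.isnan(P[:,0])]
n,d,I=face(P,np.array([.42,0,.9]),np.median(P@(np.array([.42,0,.9])/np.linalg.norm([.42,0,.9]))),.006)
print('board n',n,'tilt',np.degrees(np.arccos(n[2])),'downhill yaw',np.degrees(np.arctan2(n[1],n[0])),len(I))
for nm,box,p0 in(('L',(188,145,222,198),X[170,205]),('R',(228,143,265,200),X[170,246])):
    P=top_tilted(c,box);n1,d1,I=face(P,n,p0@n)
    print(nm,n1,np.degrees(np.arccos(n1[2])),np.degrees(np.arctan2(n1[1],n1[0])),'h above board',I.mean(0)@n-d,len(I))
    # case frame: x uphill
    z=n1;
    q=I-I.mean(0)
    ex=np.array([-1,0,0.]);ex-=ex@z*z;ex/=np.linalg.norm(ex);ey=np.cross(z,ex)
    uv=np.c_[q@ex,q@ey].astype(np.float32)
    r=cv2.minAreaRect(uv);print(' rect',r)
    ctr=I.mean(0)+ex*r[0][0]+ey*r[0][1];print(' top centre',ctr)
# base
P=X[195:240,315:372].reshape(-1,3);P=P[(P[:,2]>.05)&(P[:,2]<.08)]
print('base z',np.median(P[:,2]),len(P))
r=cv2.minAreaRect(P[:,:2].astype(np.float32));print('base top rect',r)
P=X[190:245,310:375].reshape(-1,3);P=P[(P[:,2]>.007)]
print('board rect',cv2.minAreaRect(P[:,:2].astype(np.float32)),np.median(P[P[:,2]<.03][:,2]))
E
```

```text
table -0.00014651075238844924 noise 0.002870755166904929
board n [ 0.42260616 -0.01863321  0.90612186] tilt 25.025194210010756 downhill yaw -2.5246041391381224 232
L [ 0.42349659 -0.01473389  0.90577787] 25.07174605759867 -1.992577176091845 h above board 0.056103727377455614 480
 rect ((-0.0007702410221099854, 0.0001139715313911438), (0.060038674622774124, 0.11379840970039368), 87.04069519042969)
 top centre [0.60284887 0.2411618  0.11024421]
R [ 0.42283214 -0.02066618  0.90597234] 25.045438532808838 -2.798139961049118 h above board 0.07538735005401753 488
 rect ((-0.0009104721248149872, -8.464232087135315e-05), (0.05997804179787636, 0.11429812759160995), 86.38961029052734)
 top centre [0.60379342 0.1051914  0.1282894 ]
base z 0.06210964072243775 608
base top rect ((0.449241042137146, -0.22662915289402008), (0.05975279211997986, 0.11351819336414337), 9.698105812072754)
board rect ((0.4410277307033539, -0.23196090757846832), (0.16609323024749756, 0.21374860405921936), 10.167098045349121) 0.012109508945212243
```

The deep case is in the right bay: its top centre is 75.4 mm above the slope (76 expected). The shallow case is in the left bay, at 56.1 mm. The raised tops measure 60 x 114 mm and the base top 60 x 113.5 mm at z = 62 mm, all matching the description. The crop shows the base's chamfers towards +y and the rack cases' chamfers uphill.

```bash
cat > to.py <<'E'
from h import *
import sys
def to(x,y,z,yaw):
    s=read_state();R=Ro.from_quat(s['tool_rot']);p=np.array(s['tool_pos']);M=R.as_matrix()
    cy=np.degrees(np.arctan2(M[1,0],M[0,0]))
    d=M.T@(np.array([x,y,z])-p)*100
    print('t %.2f pos %s yaw %.2f tilt %.2f gap %.4f F %s T %s j %s'%(s['t'],np.round(p,4),cy,np.degrees(np.arccos(-M[2,2])),s['finger_gap'],np.round(s['contact_force'],1),np.round(s['ft_torque'],2),np.round(s['joint_positions'],2)))
    print('shift cm',np.round(d,2),'turn',round((cy-yaw+180)%360-180,2))
if __name__=='__main__': to(*map(float,sys.argv[1:]))
E
python3 to.py .604 .105 .26 176.9
```

```text
t 0.10 pos [ 0.2884 -0.6097  0.2354] yaw 25.32 tilt 0.09 gap 0.0852 F [-0.7 -0.2 -0.2] T [-0.02 -0.02 -0.05] j [ 1.02  0.48  0.02  1.56 -0.01  1.11 -0.08]
shift cm [ 59.09 -51.12  -2.38] turn -151.58
```

```bash
python3 -m crank '[[4.1,-3.55,-0.5,-10.5,0.6],[8.2,-7.1,-1,-21,0.6],[12.3,-10.65,-2,-31.5,0.6],[16.4,-14.2,-3,-42,0.6],[20.5,-17.75,-3,-52.5,0.6],[24.6,-21.3,-3,-63,0.6],[28.7,-24.85,-3,-73.5,0.6],[32.8,-28.4,-3,-84,0.6],[36.9,-31.95,-3,-94.5,0.6],[41,-35.5,-3,-105,0.6]]' 40; python3 to.py .604 .105 .21 176.9
```

```text
t: 1.35
tool_pos: [0.5074, -0.112, 0.2658]
tool_rot: [0.418, 0.909, 0.0, -0.001]
contact_force: [1.2, 0.3, -1.3]
finger_gap: 0.0682
t 1.35 pos [ 0.5074 -0.112   0.2658] yaw 130.64 tilt 0.09 gap 0.0682 F [ 1.2  0.3 -1.3] T [-0.01 -0.09  0.04] j [ 0.57  0.24 -0.55  1.86  0.14  1.08  0.68]
shift cm [10.17 21.46  5.6 ] turn -46.26
```

```bash
python3 -m crank '[[2,4.3,0.5,-10,0.7],[4,8.6,1,-20,0.7],[6.1,12.9,2,-30,0.7],[8.1,17.2,3,-40,0.7],[10.17,21.46,4,-46.3,0.7],[10.17,21.46,5,-46.3,0.7],[10.17,21.46,5.6,-46.3,0.7],[10.17,21.46,5.6,-46.3,0.7],[10.17,21.46,5.6,-46.3,0.7],[10.17,21.46,5.6,-46.3,0.7]]'; python3 to.py .604 .105 .138 176.9
python3 - <<'E'
from h import *
for n in('side','top'):
    c=capture(n);np.savez(n+'1.npz',**c)
    p=proj(c,read_state()['tool_pos'])[0].astype(int);print(n,p)
    u,v=p;save(n+'1.png',cv2.resize(c['color'][max(0,v-60):v+60,max(0,u-70):u+70],None,fx=4,fy=4,interpolation=cv2.INTER_CUBIC))
    X=cloud(c);q=X[max(0,v-40):v+50,u-40:u+40].reshape(-1,3)
    q=q[abs(q[:,0]-.604)<.03]
    s=q[(abs(q[:,1]-.105)<.09)&(q[:,2]>.155)]
    if len(s): print('lowest finger z',np.sort(s[:,2])[:10])
E
```

```text
t: 2.6
tool_pos: [0.6042, 0.1044, 0.2106]
tool_rot: [0.027, 1.0, 0.0, -0.0]
contact_force: [-1.1, 1.2, 0.1]
finger_gap: 0.0724
t 2.60 pos [0.6042 0.1044 0.2106] yaw 176.88 tilt 0.06 gap 0.0724 F [-1.1  1.2  0.1] T [-0.01 -0.01  0.03] j [ 0.26  0.5  -0.72  1.7   0.36  1.08  0.94]
shift cm [0.02 0.06 7.26] turn -0.02
side [278 163]
lowest finger z [0.21343303 0.21512051 0.21516337 0.21613786 0.21615111 0.21653056
 0.21660175 0.21727449 0.21813569 0.21870664]
top [245 159]
lowest finger z [0.21546887 0.216236   0.21681994 0.2250595  0.22603246 0.22604217
 0.23280201 0.23319681 0.24375096 0.24536652]
```

View pics/side1.png

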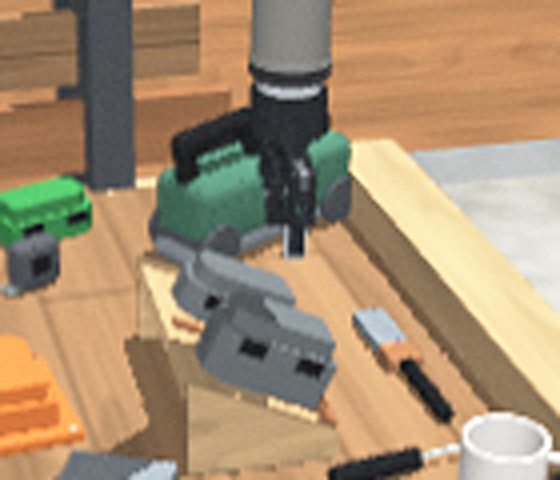

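View pics/top1.png

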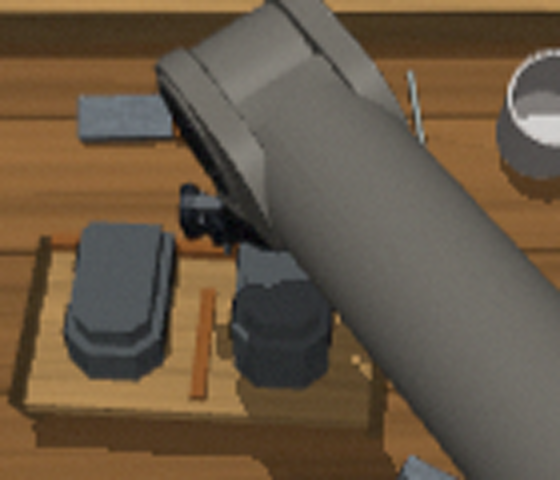

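The side view shows the open jaws over the deep case, with the lowest fingertip at about pixel (281,167). I'll turn that into a height.

```bash
python3 - <<'E'
from h import *
c=dict(np.load('side1.npz'));X=cloud(c)
print(np.round(X[160:172,281],4))
s=und(c,[[281,167.5]]);d=(np.c_[s,1]@c['R'])[0];o=-c['R'].T@c['t']
for y in(.06,.065,.069): print(y,o+d*((y-o[1])/d[1]))
E
```

```text
[[ 0.5959  0.0524  0.2527]
 [ 0.5959  0.052   0.2486]
 [ 0.5975  0.0564  0.242 ]
 [ 0.598   0.0573  0.2372]
 [ 0.5961  0.0511  0.236 ]
 [ 0.5972  0.054   0.2302]
 [ 0.5974  0.0542  0.2256]
 [ 0.597   0.0526  0.2221]
 [ 0.7345  0.4682  0.0013]
 [ 0.7323  0.4611 -0.0008]
 [ 0.7314  0.4579 -0.0048]
 [ 0.7227  0.4309  0.0038]]
0.06 [0.59955004 0.06       0.2160538 ]
0.065 [0.60120114 0.065      0.21345837]
0.069 [0.60252202 0.069      0.21138203]
```

```bash
python3 - <<'E'
from h import *
c=dict(np.load('side1.npz'));X=cloud(c)
print(proj(c,[[.604,.069,.1856],[.604,.055,.1856],[.604,.105,.2106],[.604,.105,.128],[.5,-.1,0]]))
save('side1b.png',cv2.resize(c['color'][130:205,250:320],None,fx=8,fy=8,interpolation=cv2.INTER_NEAREST))
# calibration: deep case top plane in side view
n=np.array([.4228,-.0195,.906]);P=X[170:215,255:300].reshape(-1,3);d=P@n
t0=np.array([.6038,.1052,.1283])@n
print('hist',np.histogram(d-t0,bins=np.arange(-.02,.02,.002)))
E
```

```text
[[281.13676459 173.23036894]
 [282.18530052 174.78829683]
 [278.69568507 163.80897476]
 [278.0841286  181.73804366]
 [266.67250744 238.82466938]]
hist (array([52, 24, 12, 11, 11, 14, 19, 14, 22, 78, 47,  1,  0,  0,  0,  0,  0,
        0,  0]), array([-2.00000000e-02, -1.80000000e-02, -1.60000000e-02, -1.40000000e-02,
       -1.20000000e-02, -1.00000000e-02, -8.00000000e-03, -6.00000000e-03,
       -4.00000000e-03, -2.00000000e-03, -1.73472348e-17,  2.00000000e-03,
        4.00000000e-03,  6.00000000e-03,  8.00000000e-03,  1.00000000e-02,
        1.20000000e-02,  1.40000000e-02,  1.60000000e-02,  1.80000000e-02]))
```

View pics/side1b.png

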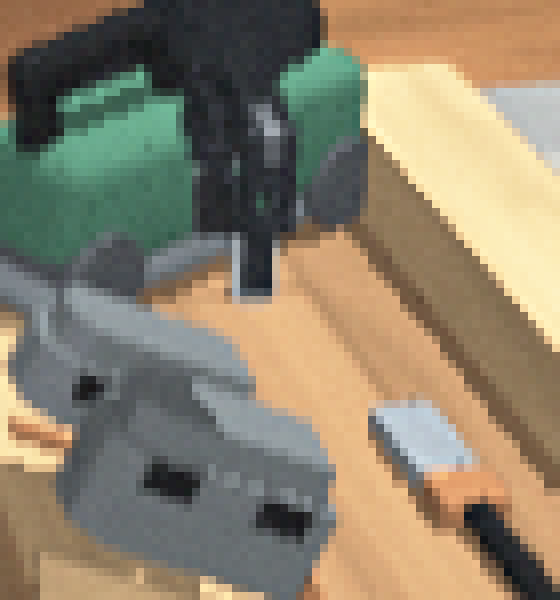

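```bash
python3 - <<'E'
from h import *
c=dict(np.load('side0.npz'));X=cloud(c)
T=np.array([.2884,-.6097,.2353]);print(proj(c,[T,T-[0,0,.025]]))
print(proj(c,[T+[.427*.0425,-.904*.0425,0],T-[.427*.0425,-.904*.0425,0]]))
save('side0b.png',cv2.resize(c['color'][235:315,205:285],None,fx=7,fy=7,interpolation=cv2.INTER_NEAREST))
m=X[235:315,205:285];
import sys
for v in range(280,306,2): print(v,[ '%.3f'%x for x in X[v,244:264:2,2]])
E
```

```text
[[240.07861238 295.19992668]
 [240.26956492 302.69739297]]
[[251.26388675 305.23781717]
 [229.51450665 285.68138036]]
280 ['0.315', '0.004', '0.306', '0.312', '0.333', '0.337', '0.336', '0.333', '0.329', '0.328']
282 ['0.312', '0.312', '0.311', '0.307', '0.326', '0.331', '0.331', '0.326', '0.325', '0.323']
284 ['0.309', '0.310', '0.308', '0.000', '0.322', '0.325', '0.326', '0.324', '0.321', '0.318']
286 ['-0.000', '0.299', '0.305', '0.003', '0.313', '0.320', '0.322', '0.321', '0.318', '0.313']
288 ['-0.001', '0.295', '0.301', '0.300', '0.292', '0.314', '0.314', '0.297', '0.301', '0.302']
290 ['-0.000', '-0.001', '0.292', '0.297', '0.296', '0.308', '0.313', '0.301', '0.300', '0.299']
292 ['-0.001', '-0.001', '0.288', '0.291', '0.293', '0.302', '0.307', '0.300', '0.300', '0.297']
294 ['-0.000', '-0.001', '0.280', '0.286', '0.287', '0.294', '0.301', '0.297', '0.295', '-0.001']
296 ['-0.001', '0.001', '0.274', '0.276', '0.279', '0.294', '0.296', '0.292', '-0.002', '0.003']
298 ['-0.002', '-0.001', '0.268', '0.267', '0.273', '0.272', '0.268', '0.000', '0.000', '-0.002']
300 ['-0.004', '0.001', '0.263', '0.261', '0.266', '0.264', '0.260', '-0.001', '-0.000', '-0.001']
302 ['-0.000', '-0.000', '0.255', '0.258', '0.261', '0.255', '0.255', '-0.002', '-0.001', '-0.002']
304 ['0.003', '0.000', '0.004', '0.250', '0.253', '-0.000', '0.005', '0.003', '0.004', '0.002']
```

View pics/side0b.png

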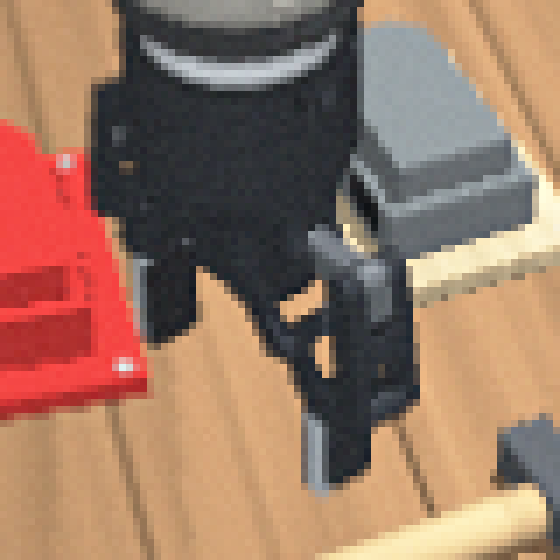

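The camera puts the open fingertips about 10 mm above the reported TCP, not ahead of it. I'll come down in stages and check by picture and force.

```bash
python3 -m crank '[[0,0.06,2,0,0.7],[0,0.06,4,0,0.7],[0,0.06,5,0,0.7],[0,0.06,5.5,0,0.7],[0,0.06,6,0,0.7],[0,0.06,6,0,0.7],[0,0.06,6,0,0.7],[0,0.06,6,0,0.7],[0,0.06,6,0,0.7],[0,0.06,6,0,0.7]]'; python3 to.py .604 .105 .138 176.9
cat > look.py <<'E'
from h import *
import sys
tag=sys.argv[1];u0,v0,u1,v1=map(int,sys.argv[3:7]);n=sys.argv[2]
c=capture(n);np.savez(tag+'.npz',**c)
f=min(800//(u1-u0),600//(v1-v0));save(tag+'.png',cv2.resize(c['color'][v0:v1,u0:u1],None,fx=f,fy=f,interpolation=cv2.INTER_CUBIC));print('scale',f)
E
python3 look.py side2 side 250 130 320 205
```

```text
t: 3.95
tool_pos: [0.6042, 0.1053, 0.1505]
tool_rot: [0.027, 1.0, 0.001, -0.0]
contact_force: [0.5, 0.1, -0.1]
finger_gap: 0.0726
t 3.95 pos [0.6042 0.1053 0.1505] yaw 176.90 tilt 0.07 gap 0.0726 F [ 0.5  0.1 -0.1] T [-0.03 -0.02 -0.  ] j [ 0.23  0.56 -0.69  1.75  0.42  0.98  0.9 ]
shift cm [ 0.02 -0.04  1.25] turn 0.0
scale 8
```

View pics/side2.png

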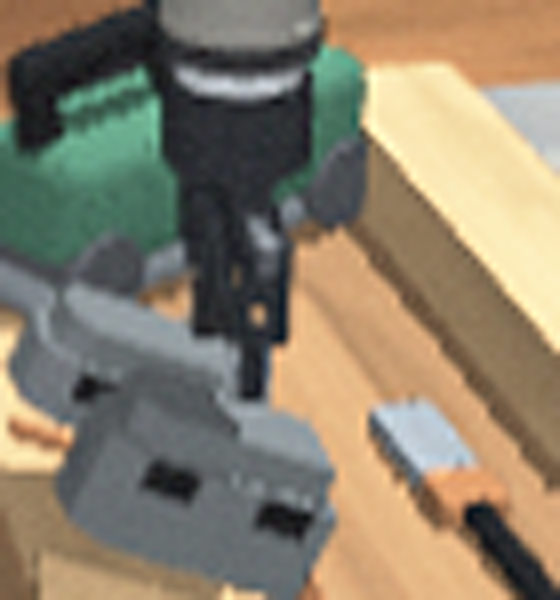

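```bash
python3 - <<'E'
from h import *
c=dict(np.load('side2.npz'));X=cloud(c)
for v in range(170,186): print(v,[ '%.3f/%.3f'%(X[v,u,1],X[v,u,2]) for u in range(278,286,1)])
E
```

```text
170 ['0.065/0.204', '0.040/0.216', 'nan/nan', '0.066/0.202', '0.060/0.205', '0.054/0.207', '0.047/0.210', '0.038/0.214']
171 ['0.066/0.199', '0.046/0.209', '0.035/0.214', '0.039/0.212', '0.047/0.207', '0.041/0.209', '0.041/0.209', '0.035/0.212']
172 ['0.054/0.201', '0.044/0.205', '0.042/0.206', '0.039/0.207', '0.039/0.207', '0.044/0.204', '0.035/0.208', '0.033/0.209']
173 ['0.064/0.191', '0.064/0.190', '0.042/0.201', '0.042/0.201', '0.039/0.202', '0.038/0.202', '0.041/0.200', '0.041/0.200']
174 ['0.065/0.186', '0.067/0.184', '0.054/0.191', '0.055/0.190', '0.048/0.193', '0.049/0.192', '0.406/-0.002', '0.407/-0.003']
175 ['0.070/0.179', '0.065/0.181', '0.054/0.186', '0.061/0.182', '0.056/0.184', '0.064/0.180', '0.398/-0.003', '0.397/-0.003']
176 ['0.063/0.178', '0.064/0.177', '0.059/0.179', '0.053/0.182', '0.053/0.182', '0.064/0.175', '0.390/-0.004', '0.384/-0.002']
177 ['0.064/0.173', '0.062/0.174', '0.049/0.180', '0.053/0.177', '0.053/0.177', '0.063/0.171', '0.372/-0.000', '0.373/-0.001']
178 ['0.057/0.172', '0.065/0.167', '0.053/0.173', '0.050/0.174', '0.054/0.172', '0.060/0.168', '
[... 209 characters left out ...]
059/0.160', '0.052/0.164', '0.065/0.156', '0.347/-0.003', '0.343/-0.001']
181 ['0.117/0.125', '0.062/0.155', '0.064/0.153', '0.066/0.152', '0.058/0.156', '0.135/0.112', '0.334/-0.001', '0.332/-0.001']
182 ['0.102/0.129', '0.110/0.124', '0.115/0.120', '0.122/0.115', '0.116/0.118', '0.119/0.116', '0.126/0.111', '0.133/0.107']
183 ['0.092/0.129', '0.096/0.127', '0.104/0.122', '0.105/0.121', '0.104/0.121', '0.108/0.118', '0.110/0.116', '0.116/0.112']
184 ['0.083/0.130', '0.081/0.131', '0.084/0.128', '0.092/0.123', '0.097/0.119', '0.096/0.120', '0.101/0.116', '0.104/0.114']
185 ['0.075/0.130', '0.076/0.129', '0.076/0.128', '0.080/0.125', '0.078/0.126', '0.086/0.120', '0.087/0.119', '0.096/0.114']
```

```bash
python3 -m crank '[[0,-0.04,0.5,0,0.7],[0,-0.04,1,0,0.7],[0,-0.04,1.3,0,0.7],[0,-0.04,1.6,0,0.7],[0,-0.04,1.8,0,0.7],[0,-0.04,2,0,0.7],[0,-0.04,2,0,0.7],[0,-0.04,2,0,0.7],[0,-0.04,2,0,0.7],[0,-0.04,2,0,0.7]]'; python3 to.py .604 .105 .114 176.9;python3 look.py side3 side 250 130 320 205
python3 - <<'E'
from h import *
c=dict(np.load('side3.npz'));X=cloud(c)
for v in range(178,196): print(v,[ '%.3f/%.3f'%(X[v,u,1],X[v,u,2]) for u in range(278,286,1)])
E
```

```text
t: 5.25
tool_pos: [0.6042, 0.1049, 0.1306]
tool_rot: [0.027, 1.0, 0.001, -0.0]
contact_force: [0.2, 0.6, 0.3]
finger_gap: 0.0724
t 5.25 pos [0.6042 0.1049 0.1306] yaw 176.91 tilt 0.06 gap 0.0724 F [0.2 0.6 0.3] T [ 0.03 -0.03  0.  ] j [ 0.22  0.58 -0.68  1.77  0.44  0.95  0.88]
shift cm [0.02 0.   1.66] turn 0.01
scale 8
178 ['0.064/0.168', '0.067/0.166', '0.043/0.179', '0.036/0.182', '0.033/0.183', '0.039/0.180', '0.367/-0.003', '0.355/0.003']
179 ['0.070/0.161', '0.058/0.166', '0.059/0.166', '0.057/0.166', '0.058/0.165', '0.063/0.162', '0.357/-0.003', '0.357/-0.004']
180 ['0.063/0.160', '0.063/0.159', '0.053/0.164', '0.063/0.158', '0.057/0.161', '0.061/0.158', '0.339/0.001', '0.336/0.003']
181 ['0.063/0.155', '0.058/0.158', '0.057/0.158', '0.053/0.159', '0.062/0.154', '0.060/0.154', '0.331/0.000', '0.338/-0.004']
182 ['0.062/0.151', '0.061/0.151', '0.051/0.156', '0.055/0.154', '0.057/0.152', '0.064/0.147', '0.122/0.114', '0.128/0.110']
183 ['0.064/0.145', '0.061/0.146', '0.055/0.149', '0.059/0.147', '0.052/0.150', '0.053/0.149', '0.110/0.116', '0.119/0.110']
184 ['0.064/0.141', '0.
[... 776 characters left out ...]
 '0.077/0.103', '0.079/0.101', '0.073/0.105', '0.075/0.103', '0.074/0.103']
191 ['0.070/0.104', '0.073/0.102', '0.069/0.104', '0.070/0.102', '0.068/0.103', '0.072/0.100', '0.073/0.099', '0.075/0.097']
192 ['0.067/0.101', '0.071/0.098', '0.062/0.104', '0.065/0.101', '0.066/0.100', '0.072/0.096', '0.074/0.094', '0.065/0.098']
193 ['0.070/0.095', '0.066/0.097', '0.067/0.096', '0.072/0.092', '0.066/0.095', '0.062/0.097', '0.068/0.092', '0.059/0.097']
194 ['0.073/0.089', '0.068/0.091', '0.068/0.090', '0.071/0.087', '0.063/0.092', '0.064/0.091', '0.068/0.088', '0.062/0.091']
195 ['0.068/0.087', '0.069/0.085', '0.067/0.086', '0.062/0.088', '0.062/0.088', '0.062/0.087', '0.068/0.083', '0.060/0.087']
```

View pics/side3.png

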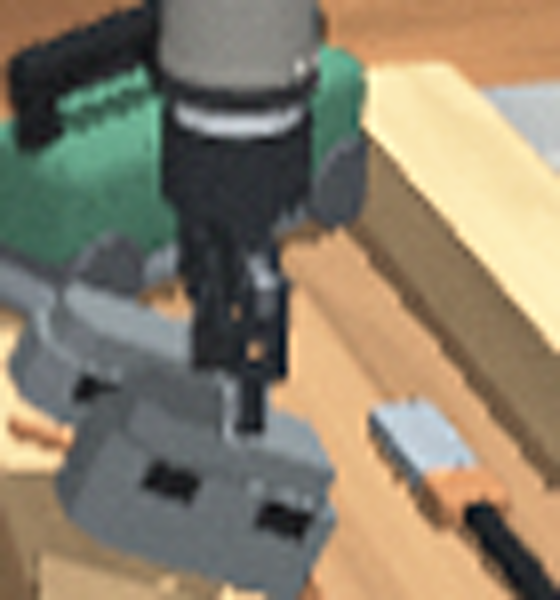

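```bash
python3 -m crank '[[0,0,0.2,0,0.7],[0,0,0.4,0,0.7],[0,0,0.6,0,0.7],[0,0,0.8,0,0.7],[0,0,1,0,0.7],[0,0,1,0,0.7],[0,0,1.0,0,0.7],[0,0,1.0,0,0.7],[0,0,1.0,0,0.7],[0,0,1.0,0,0.7]]'; python3 to.py .604 .105 .114 176.9;python3 look.py side4 side 250 130 320 205
python3 - <<'E'
from h import *
c=dict(np.load('side4.npz'));X=cloud(c)
for v in range(184,194): print(v,[ '%.3f/%.3f'%(X[v,u,1],X[v,u,2]) for u in range(276,286,1)])
E
```

```text
t: 6.55
tool_pos: [0.6042, 0.105, 0.1206]
tool_rot: [0.027, 1.0, 0.001, -0.0]
contact_force: [-0.8, 0.3, 0.1]
finger_gap: 0.0727
t 6.55 pos [0.6042 0.105  0.1206] yaw 176.90 tilt 0.06 gap 0.0727 F [-0.8  0.3  0.1] T [0.   0.01 0.05] j [ 0.22  0.6  -0.67  1.77  0.45  0.93  0.87]
shift cm [0.02 0.   0.66] turn 0.0
scale 8
184 ['0.078/0.134', '0.084/0.130', '0.063/0.141', '0.064/0.140', '0.048/0.149', '0.057/0.143', '0.057/0.142', '0.061/0.140', '0.094/0.120', '0.104/0.114']
185 ['0.081/0.128', '0.073/0.132', '0.060/0.138', '0.063/0.136', '0.061/0.137', '0.061/0.136', '0.057/0.138', '0.061/0.135', '0.092/0.116', '0.091/0.117']
186 ['0.075/0.127', '0.075/0.126', '0.072/0.127', '0.063/0.131', '0.051/0.138', '0.051/0.137', '0.053/0.136', '0.058/0.132', '0.089/0.114', '0.083/0.116']
187 ['0.078/0.120', '0.074/0.121', '0.062/0.128', '0.061/0.128', '0.057/0.130', '0.063/0.126', '0.066/0.124', '0.073/0.119', '0.076/0.117', '0.072/0.118']
188 ['0.071/0.119', '0.077/0.115', '0.073/0.117', '0.071/0.117', '0.079/0.112', '0.078/0.112', '0.073/0.114', '0.071/0.115', '0.072/0.114', '0.077/0.111']
189 ['0.079/0.110', '0.074/0.112', '0.079/0.109', '0.079/0.108', '0.077/0.109', '0.072/0.111', '0.076/0.108', '0.081/0.105', '0.076/0.107', '0.075/0.107']
190 ['0.061/0.116', '0.068/0.111', '0.066/0.111', '0.075/0.106', '0.074/0.106', '0.068/0.109', '0.080/0.101', '0.074/0.104', '0.071/0.105', '0.076/0.102']
191 ['0.070/0.106', '0.062/0.110', '0.067/0.107', '0.067/0.105', '0.065/0.106', '0.065/0.105', '0.071/0.102', '0.074/0.099', '0.076/0.097', '0.070/0.100']
192 ['0.068/0.102', '0.066/0.103', '0.070/0.099', '0.067/0.101', '0.063/0.102', '0.063/0.102', '0.066/0.100', '0.071/0.096', '0.071/0.096', '0.070/0.096']
193 ['0.071/0.095', '0.066/0.098', '0.065/0.098', '0.070/0.094', '0.064/0.097', '0.063/0.098', '0.070/0.093', '0.064/0.095', '0.066/0.094', '0.068/0.092']
```

View pics/side4.png

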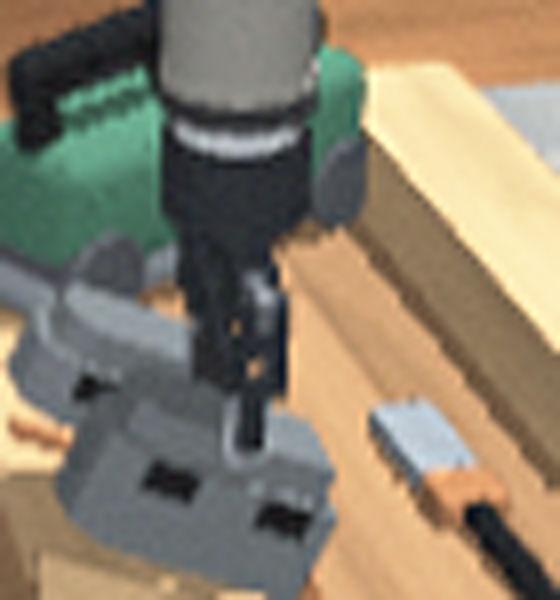

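```bash
python3 -m crank '[[0,0,0.3,0,0.7],[0,0,0.6,0,0.7],[0,0,0.6,0,0.7],[0,0,0.6,0,0.5],[0,0,0.6,0,0.3],[0,0,0.6,0,0.1],[0,0,0.6,0,0],[0,0,0.6,0,0],[0,0,0.6,0,0],[0,0,0.6,0,0]]' 45; python3 to.py .604 .105 .25 176.9
```

```text
t: 7.85
tool_pos: [0.6047, 0.1052, 0.1149]
tool_rot: [0.027, 1.0, 0.001, 0.0]
contact_force: [2.5, 1.8, 2.0]
finger_gap: 0.0588
t 7.85 pos [0.6047 0.1052 0.1149] yaw 176.90 tilt 0.11 gap 0.0588 F [2.5 1.8 2. ] T [ 0.28 -0.6   0.01] j [ 0.22  0.6  -0.67  1.78  0.46  0.92  0.87]
shift cm [  0.06  -0.   -13.51] turn 0.0
```

```bash
python3 -m crank '[[0,0,-0.4,0,0],[0,0,-1,0,0],[0,0,-2,0,0],[0,0,-3,0,0],[0,0,-4.5,0,0],[0,0,-6.5,0,0],[0,0,-8.5,0,0],[0,0,-10,0,0],[0,0,-11,0,0],[0,0,-11,0,0]]'; python3 to.py .452 -.227 .22 99.7; python3 look.py side5 side 230 110 330 185
```

```text
t: 9.1
tool_pos: [0.6049, 0.1052, 0.2257]
tool_rot: [0.027, 1.0, 0.001, 0.001]
contact_force: [-0.6, 0.7, -6.4]
finger_gap: 0.0588
t 9.10 pos [0.6049 0.1052 0.2257] yaw 176.90 tilt 0.17 gap 0.0588 F [-0.6  0.7 -6.4] T [-0.03 -0.11  0.02] j [ 0.26  0.48 -0.73  1.68  0.35  1.11  0.95]
shift cm [ 13.48 -34.     0.48] turn 77.2
scale 8
```

View pics/side5.png

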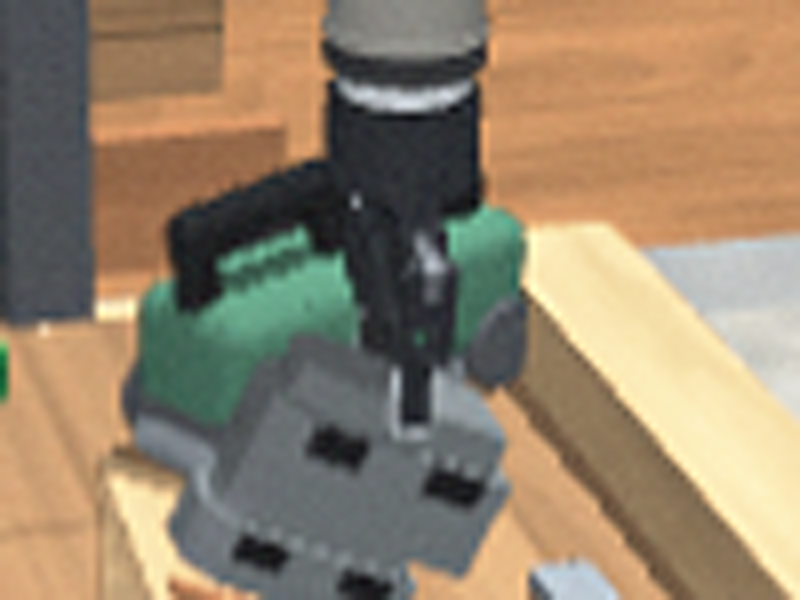

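```bash
python3 - <<'E'
from h import *
c=dict(np.load('top0.npz'));X=cloud(c);im=c['color'].copy()
C=np.array([.46,.375,0]);a=np.radians(176.9);e=np.array([np.cos(a),np.sin(a),0]);f=np.array([-e[1],e[0],0])
for L,W in((.065,.039),(.11,.06)):
    q=proj(c,[C+s*L*e+t*W*f for s,t in((1,1),(1,-1),(-1,-1),(-1,1))]);cv2.polylines(im,[q.astype(int)],True,(255,0,255))
    m=np.zeros(im.shape[:2],np.uint8);cv2.fillPoly(m,[q.astype(int)],1);print(np.nanmax(X[m>0][:,2]),q.round())
save('spot.png',cv2.resize(im[130:280,60:240],None,fx=4,fy=4))
E
python3 to.py .428 .375 .13 176.9
```

```text
0.10559279160477639 [[179. 235.]
 [156. 234.]
 [159. 196.]
 [182. 197.]]
0.10559279160477639 [[184. 248.]
 [149. 246.]
 [154. 183.]
 [189. 185.]]
t 9.15 pos [0.6045 0.105  0.2248] yaw 176.91 tilt 0.10 gap 0.0587 F [ 0.1 -0.  -5.7] T [-0.03 -0.04 -0.03] j [ 0.26  0.48 -0.73  1.68  0.35  1.11  0.95]
shift cm [19.09 26.    9.51] turn 0.01
```

View pics/spot.png

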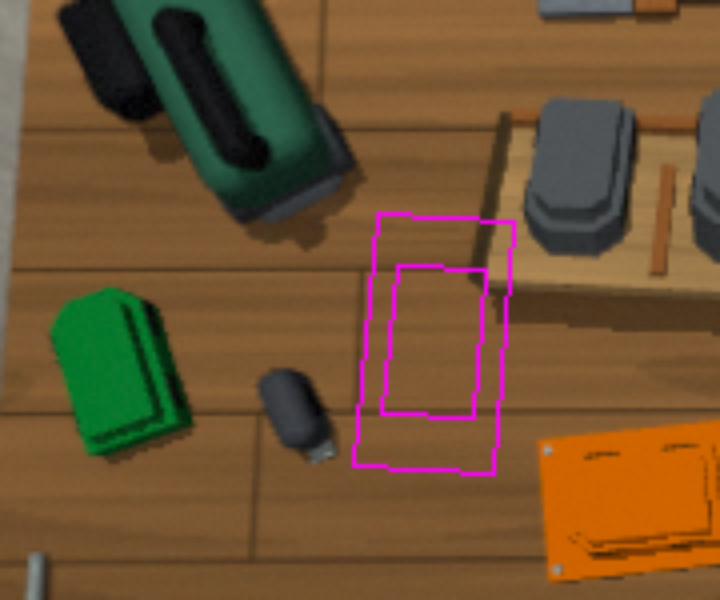

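Chosen spot for levelling: a bare patch of bench left of the rack, around (0.44, 0.395).

```bash
python3 to.py .479 .393 .12 176.9
```

```text
t 9.15 pos [0.6045 0.105  0.2248] yaw 176.91 tilt 0.10 gap 0.0587 F [ 0.1 -0.  -5.7] T [-0.03 -0.04 -0.03] j [ 0.26  0.48 -0.73  1.68  0.35  1.11  0.95]
shift cm [14.09 28.07 10.51] turn 0.01
```

```bash
python3 -m crank '[[0.5,0.6,-2.5,0,0],[2,3,-4.5,0,0],[4,7,-4.5,0,0],[6,12,-4,0,0],[9,17,-3,0,0],[12,22,0,0,0],[14,26,3,0,0],[14.1,28.1,6,0,0],[14.1,28.1,9,0,0],[14.1,28.1,10.5,0,0]]';python3 to.py .479 .393 .083 176.9; python3 look.py side6 side 190 90 300 180
```

```text
t: 10.4
tool_pos: [0.4771, 0.3934, 0.1183]
tool_rot: [0.026, 1.0, -0.0, -0.001]
contact_force: [-0.1, 0.3, -4.5]
finger_gap: 0.0592
t 10.40 pos [0.4771 0.3934 0.1183] yaw 177.00 tilt 0.10 gap 0.0592 F [-0.1  0.3 -4.5] T [-0.01 -0.04 -0.04] j [-0.27  0.62 -0.72  1.76  0.49  0.95  0.33]
shift cm [-0.2  -0.03  3.52] turn 0.1
scale 6
```

View pics/side6.png

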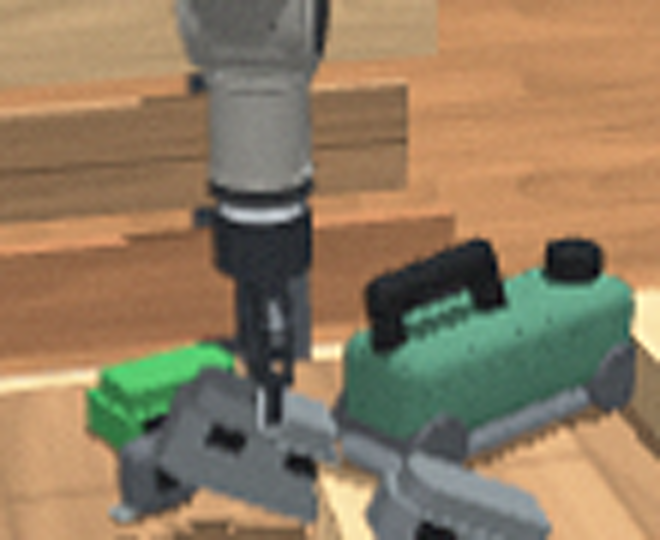

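```bash
python3 -m crank '[[0,0,1,0,0],[0,0,2,0,0],[0,0,2.7,0,0],[0,0,3.1,0,0],[0,0,3.4,0,0],[0,0,3.6,0,0],[0,0,3.7,0,0],[0,0,3.7,0,0],[0,0,3.7,0,0],[0,0,3.7,0,0]]';python3 to.py .444 .395 .063 176.9
```

```text
t: 11.7
tool_pos: [0.4769, 0.3928, 0.0827]
tool_rot: [0.027, 1.0, -0.001, -0.001]
contact_force: [-6.5, -6.5, 15.1]
finger_gap: 0.0583
t 11.70 pos [0.4769 0.3928 0.0827] yaw 176.95 tilt 0.14 gap 0.0583 F [-6.5 -6.5 15.1] T [-1.61  1.22 -0.17] j [-0.29  0.67 -0.7   1.78  0.53  0.9   0.29]
shift cm [3.29 0.05 1.98] turn 0.05
```

```bash
python3 -m crank '[[0.4,0,0.05,0,0],[0.77,0,0.2,0,0],[1.15,0,0.4,0,0],[1.52,0,0.6,0,0],[1.9,0,0.8,0,0],[2.23,0,1.05,0,0],[2.6,0,1.3,0,0],[2.9,0,1.55,0,0],[2.9,0,1.55,0,0],[2.9,0,1.55,0,0]]' 25;python3 to.py .444 .395 .063 176.9;python3 look.py side7 side 190 90 300 180
```

```text
t: 12.95
tool_pos: [0.4457, 0.3953, 0.0687]
tool_rot: [0.026, 1.0, -0.001, -0.001]
contact_force: [-9.5, -4.2, 13.6]
finger_gap: 0.059
t 12.95 pos [0.4457 0.3953 0.0687] yaw 177.04 tilt 0.20 gap 0.0590 F [-9.5 -4.2 13.6] T [-0.98  1.34 -0.14] j [-0.32  0.66 -0.69  1.84  0.55  0.85  0.24]
shift cm [ 0.17 -0.04  0.57] turn 0.14
scale 6
```

View pics/side7.png

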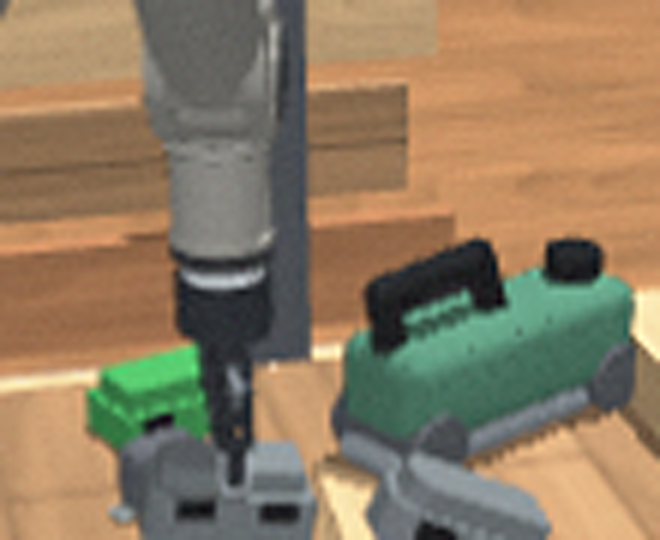

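```bash
python3 -m crank '[[0,0,0.1,0,0],[0.05,0,0.2,0,0],[0.1,0,0.3,0,0],[0.15,0,0.4,0,0],[0.15,0,0.5,0,0],[0.15,0,0.5,0,0],[0.15,0,0.5,0,0],[0.15,0,0.5,0,0],[0.15,0,0.5,0,0],[0.15,0,0.5,0,0]]';python3 to.py .444 .395 .063 176.9;python3 look.py side8 side 190 130 300 200
```

```text
t: 14.25
tool_pos: [0.4417, 0.396, 0.065]
tool_rot: [0.025, 1.0, -0.002, -0.002]
contact_force: [-10.0, -5.2, 14.7]
finger_gap: 0.059
t 14.25 pos [0.4417 0.396  0.065 ] yaw 177.12 tilt 0.33 gap 0.0590 F [-10.   -5.2  14.7] T [-1.1   1.5  -0.17] j [-0.32  0.66 -0.69  1.85  0.55  0.84  0.23]
shift cm [-0.24 -0.09  0.2 ] turn 0.22
scale 7
```

View pics/side8.png

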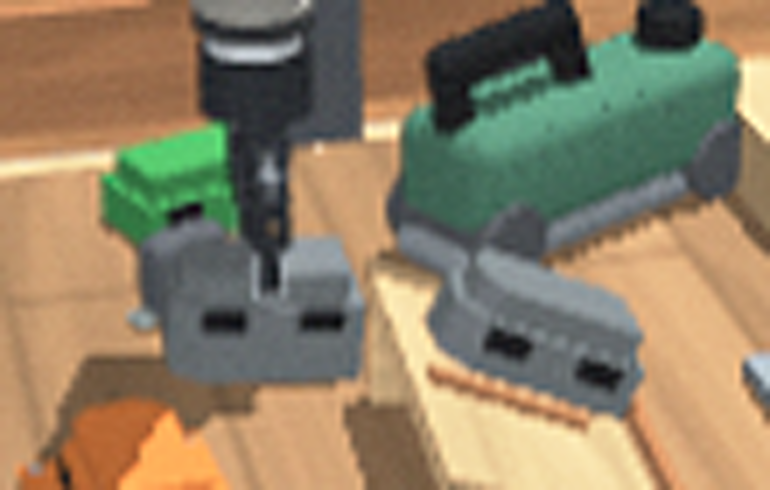

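```bash
python3 -m crank '[[0,0,0,0,0.1],[0,0,0,0,0.2],[0,0,0,0,0.3],[0,0,0,0,0.4],[0,0,0,0,0.5],[0,0,0,0,0.6],[0,0,0,0,0.7],[0,0,0,0,0.7],[0,0,0,0,0.7],[0,0,0,0,0.7]]';python3 to.py .444 .395 .061 176.9;python3 look.py side9 side 190 130 300 200;python3 look.py top9 top 120 150 260 255
```

```text
t: 15.55
tool_pos: [0.4417, 0.396, 0.065]
tool_rot: [0.025, 1.0, -0.002, -0.002]
contact_force: [-0.8, -0.4, -0.1]
finger_gap: 0.0726
t 15.55 pos [0.4417 0.396  0.065 ] yaw 177.12 tilt 0.33 gap 0.0726 F [-0.8 -0.4 -0.1] T [-0.    0.05 -0.01] j [-0.32  0.66 -0.69  1.85  0.55  0.84  0.23]
shift cm [-0.24 -0.09  0.4 ] turn 0.22
scale 7
scale 5
```

View pics/side9.png

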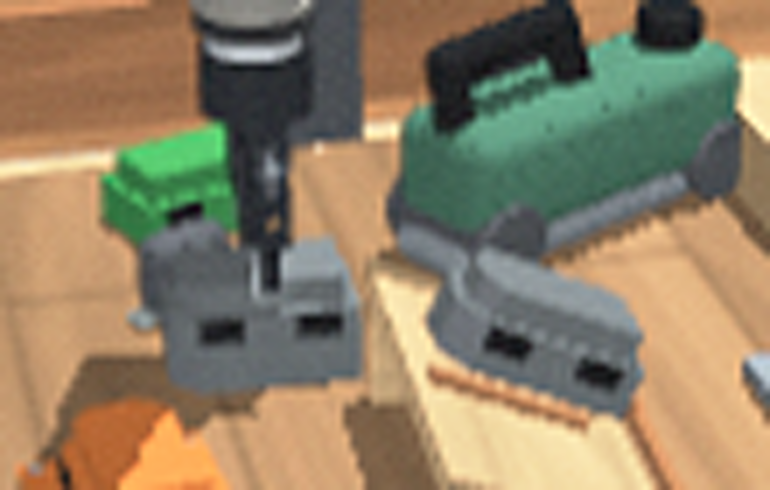

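View pics/top9.png

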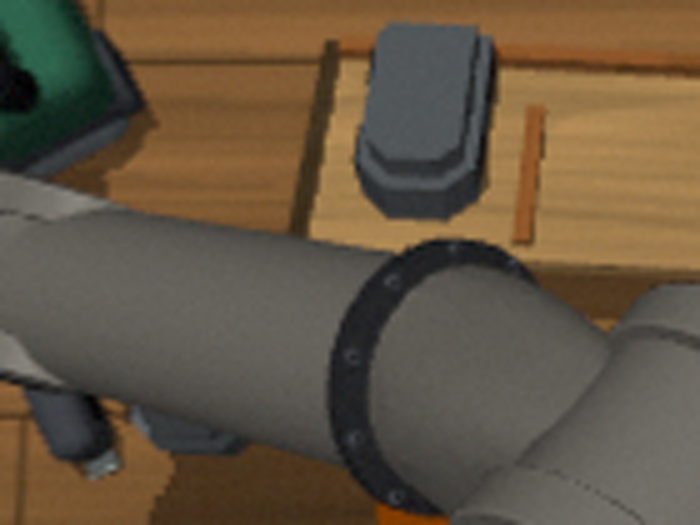

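```bash
python3 - <<'E'
from meas import *
c=dict(np.load('side9.npz'));X=cloud(c)
P=X[158:190,205:245].reshape(-1,3);P=P[~np.isnan(P[:,0])]
P=P[(P[:,1]>.33)&(P[:,1]<.46)&(P[:,0]>.35)&(P[:,0]<.55)]
for z0,nm in((.076,'top'),(.056,'ledge')):
    n,d,I=face(P,np.array([0,0,1.]),z0,.006)
    print(nm,n,d,len(I),I.min(0),I.max(0))
# side face (near, -y)
col=X[150:190,205:245]
print(np.nanmin(P,0),np.nanmax(P,0))
E
```

```text
top [0.00215786 0.00223958 0.99999516] 0.0756884444207941 138 [0.38115776 0.34483472 0.06804229] [0.49306366 0.43159449 0.07947496]
ledge [-0.00618023 -0.03945028  0.99920242] 0.03702905531418168 107 [0.37147223 0.34493711 0.04753731] [0.50078928 0.45973313 0.05977075]
[ 0.35058954  0.33003641 -0.00775988] [0.52326003 0.45981324 0.15214867]
```

The deep case now sits level on the bench, with its top plane at 75.7 mm and normal within 0.2°. Its top spans x 0.381–0.493. I'll regrip it centred and deeper.

```bash
python3 -m crank '[[0.2,0,0.1,0,0.7],[0.4,0,0.2,0,0.7],[0.4,0,0.35,0,0.7],[0.4,0,0.45,0,0.7],[0.4,0,0.45,0,0.7],[0.4,0,0.45,0,0.4],[0.4,0,0.45,0,0.2],[0.4,0,0.45,0,0],[0.4,0,0.45,0,0],[0.4,0,0.45,0,0]]' 50;python3 to.py .444 .395 .061 176.9
```

```text
t: 16.9
tool_pos: [0.4377, 0.3962, 0.061]
tool_rot: [0.025, 1.0, -0.002, -0.002]
contact_force: [-0.3, -2.0, 5.7]
finger_gap: 0.0585
t 16.90 pos [0.4377 0.3962 0.061 ] yaw 177.10 tilt 0.32 gap 0.0585 F [-0.3 -2.   5.7] T [-0.45  0.25 -0.02] j [-0.33  0.66 -0.69  1.85  0.55  0.83  0.22]
shift cm [-0.63 -0.08 -0.01] turn 0.2
```

```bash
python3 -m crank '[[0,0,-0.4,0,0],[0,0,-1,0,0],[0,0,-2.5,0,0],[0,0,-4.5,0,0],[0,0,-7,0,0],[0,0,-10,0,0],[0,0,-13,0,0],[0,0,-16,0,0],[0,0,-18,0,0],[0,0,-18,0,0]]';python3 to.py .449 -.2266 .22 99.7;python3 look.py side10 side 180 90 300 180
```

```text
t: 18.15
tool_pos: [0.439, 0.3976, 0.2429]
tool_rot: [0.025, 1.0, -0.0, -0.001]
contact_force: [0.3, -0.9, -6.2]
finger_gap: 0.0587
t 18.15 pos [0.439  0.3976 0.2429] yaw 177.11 tilt 0.12 gap 0.0587 F [ 0.3 -0.9 -6.2] T [ 0.02 -0.    0.06] j [-0.23  0.45 -0.82  1.71  0.36  1.14  0.37]
shift cm [ -4.15 -62.29   2.34] turn 77.41
scale 6
```

View pics/side10.png

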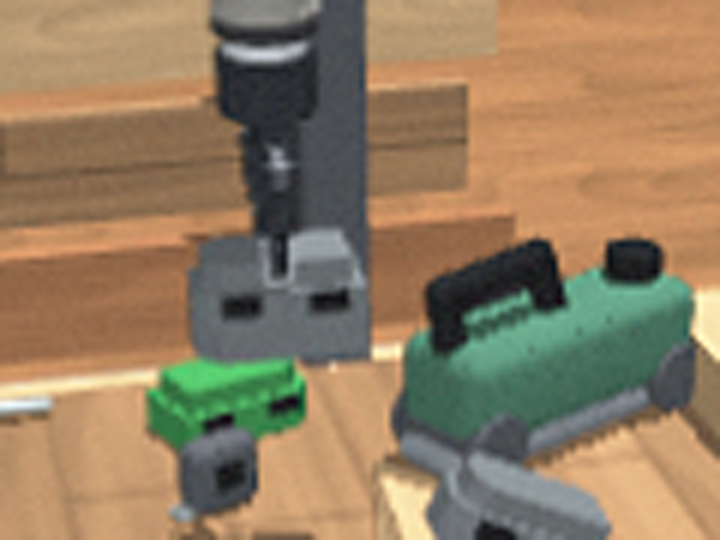

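```bash
python3 -m crank '[[-2.5,-4,0,0,0],[-5,-8,0,-0,0],[-7,-13,0,7,0],[-8.5,-18.5,0,15,0],[-9,-24.3,0,24,0],[-9,-30,0,33,0],[-8.5,-36,0,42,0],[-8,-42,0,51,0],[-7,-48,0,60,0],[-6,-54,0,68,0]]';python3 to.py .449 -.2266 .18 99.7
```

```text
t: 19.45
tool_pos: [0.4697, -0.1473, 0.2414]
tool_rot: [0.582, 0.813, -0.003, -0.002]
contact_force: [1.4, -0.5, -6.3]
finger_gap: 0.0585
t 19.45 pos [ 0.4697 -0.1473  0.2414] yaw 108.85 tilt 0.36 gap 0.0585 F [ 1.4 -0.5 -6.3] T [-0.01 -0.11 -0.02] j [ 0.56  0.2  -0.44  1.95  0.11  1.02  0.4 ]
shift cm [-6.84 -4.48  6.17] turn 9.15
```

```bash
python3 -m crank '[[-2.5,-1.5,1,4,0],[-5,-3.2,3,9.1,0],[-6.84,-4.48,5,9.1,0],[-6.84,-4.48,6.2,9.1,0],[-6.84,-4.48,7.2,9.1,0],[-6.84,-4.48,7.2,9.1,0],[-6.84,-4.48,7.2,9.1,0],[-6.84,-4.48,7.2,9.1,0],[-6.84,-4.48,7.2,9.1,0],[-6.84,-4.48,7.2,9.1,0]]';python3 to.py .449 -.2266 .103 99.7;python3 look.py side11 side 200 190 320 280;python3 look.py top11 top 290 170 400 250
```

```text
t: 20.7
tool_pos: [0.449, -0.2267, 0.1699]
tool_rot: [0.644, 0.765, -0.003, -0.001]
contact_force: [0.6, 0.4, -5.4]
finger_gap: 0.0587
t 20.70 pos [ 0.449  -0.2267  0.1699] yaw 99.75 tilt 0.35 gap 0.0587 F [ 0.6  0.4 -5.4] T [ 0.04 -0.08  0.02] j [ 0.64  0.3  -0.35  2.    0.14  0.86  0.38]
shift cm [0.02 0.04 6.69] turn 0.05
scale 6
scale 7
```

View pics/side11.png

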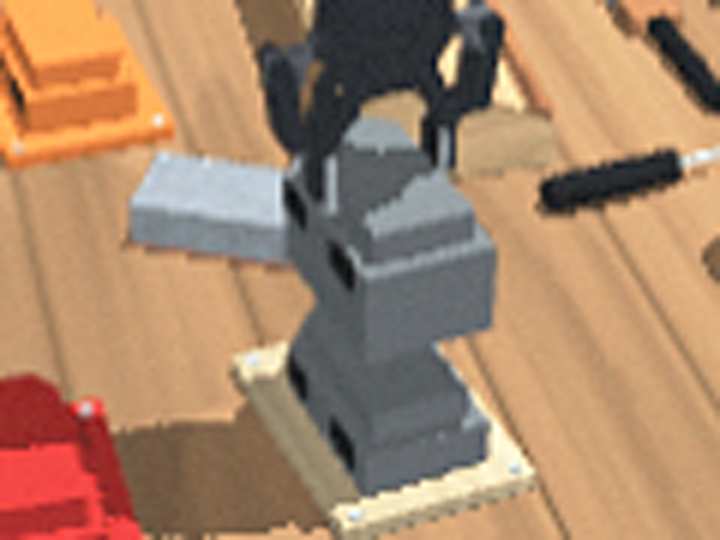

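View pics/top11.png

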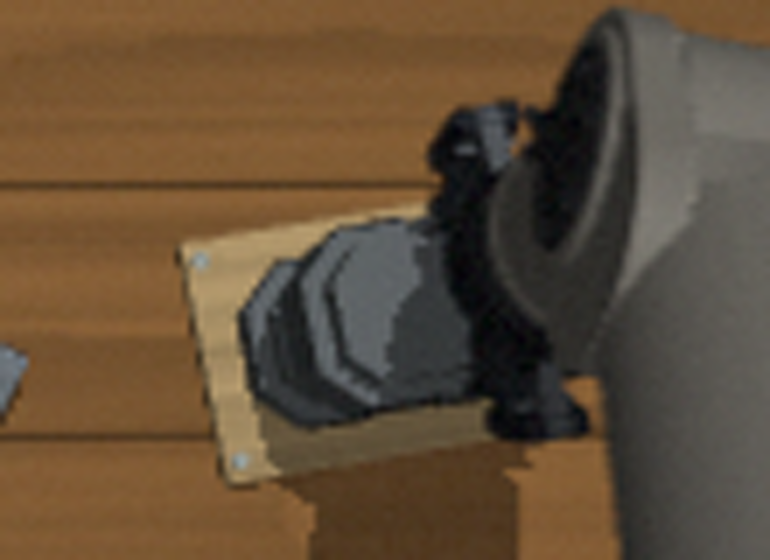

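```bash
python3 - <<'E'
from h import *
c=dict(np.load('side11.npz'));X=cloud(c)
a=np.radians(99.7);e=np.array([np.cos(a),np.sin(a)]);f=np.array([-e[1],e[0]]);o=np.array([.4492,-.2266])
im=c['color'].astype(int);g=np.ptp(im,axis=2)<25
Q=X[215:275,240:290][g[215:275,240:290]];Q=Q[~np.isnan(Q[:,0])]
B=np.c_[(Q[:,:2]-o)@e,(Q[:,:2]-o)@f,Q[:,2]]
def sel(x,y,z): return B[(B[:,0]>x[0])&(B[:,0]<x[1])&(B[:,1]>y[0])&(B[:,1]<y[1])&(B[:,2]>z[0])&(B[:,2]<z[1])]
for nm,z in(('deep',(.117,.16)),('base',(.018,.037))):
    s=sel((-.075,-.058),(-.034,.034),z);p=np.polyfit(s[:,1],s[:,0],1) if len(s)>10 else None;print(nm,'end',len(s),np.median(s[:,0]),'slope',p)
    s=sel((-.055,.02),(.031,.047),z);print(nm,'side',len(s),np.median(s[:,1]) if len(s) else 0, np.polyfit(s[:,0],s[:,1],1) if len(s)>10 else None)
# top faces
for nm,z in(('deep top',(.18,.192)),('base top',(.058,.066)),('deep ledge',(.16,.17))):
    s=sel((-.08,.08),(-.05,.05),z);print(nm,len(s),np.median(s[:,2]),s.min(0),s.max(0))
    if len(s)>20: A=np.c_[s[:,:2],np.ones(len(s))];print(np.linalg.lstsq(A,s[:,2],rcond=None)[0])
c=dict(np.load('top11.npz'));X=cloud(c);Q=X[195:232,320:362].reshape(-1,3);Q=Q[~np.isnan(Q[:,0])];B=np.c_[(Q[:,:2]-o)@e,(Q[:,:2]-o)@f,Q[:,2]]
s=sel((-.08,.08),(-.05,.05),(.175,.195));print('top view deep top',len(s),np.median(s[:,2]),np.percentile(s,[1,99],axis=0));A=np.c_[s[:,:2],np.ones(len(s))];print(np.linalg.lstsq(A,s[:,2],rcond=None)[0])
s=sel((-.08,.08),(-.06,.06),(.155,.172));print('top view ledge',len(s),np.percentile(s,[1,99],axis=0))
E
```

```text
deep end 199 -0.06514717230277096 slope [ 0.00155426 -0.06526337]
deep side 92 0.03927141749975252 [-0.00221739  0.03935687]
base end 79 -0.06374069300932114 slope [ 0.0013352  -0.06367181]
base side 36 0.03850049705709992 [-0.0215228   0.03819216]
deep top 285 0.18505432367930547 [-0.0608335  -0.04036205  0.1800955 ] [0.02873792 0.04460979 0.1918474 ]
[-0.02258854 -0.00029438  0.18463308]
base top 198 0.06318783738209457 [-0.05852384 -0.03081697  0.05807982] [0.05017082 0.02982389 0.0659858 ]
[ 0.01017257 -0.01747011  0.06322904]
deep ledge 174 0.1659125297340934 [-0.06874318 -0.03922776  0.16007303] [0.05297419 0.0431996  0.16960789]
[-0.01239444 -0.0070572   0.16510658]
top view deep top 340 0.18456247667571335 [[ 0.00475497 -0.03056748  0.17684683]
 [ 0.05500026  0.0350265   0.19030409]]
[-0.01921474  0.00286229  0.18507917]
top view ledge 181 [[ 0.00873848 -0.03878046  0.15592761]
 [ 0.06370577  0.04162881  0.17122321]]
```

The side view agrees: the deep case is only 1.4 mm off along x and 0.8 mm along y from the base, and the yaw is parallel. Apply a small correction and lower.

```bash
python3 -m crank '[[0.1,0.07,1,0,0],[0.12,0.07,2.2,0,0],[0.12,0.07,3.4,0,0],[0.12,0.07,4.2,0,0],[0.12,0.07,4.6,0,0],[0.12,0.07,4.9,0,0],[0.12,0.07,5.2,0,0],[0.12,0.07,5.5,0,0],[0.12,0.07,5.5,0,0],[0.12,0.07,5.5,0,0]]';python3 to.py .449 -.2266 .103 99.7
```

```text
t: 22.05
tool_pos: [0.4492, -0.2255, 0.1149]
tool_rot: [0.644, 0.765, -0.003, -0.001]
contact_force: [0.2, 0.6, -5.3]
finger_gap: 0.0583
t 22.05 pos [ 0.4492 -0.2255  0.1149] yaw 99.75 tilt 0.34 gap 0.0583 F [ 0.2  0.6 -5.3] T [ 0.09 -0.01 -0.01] j [ 0.62  0.38 -0.34  2.05  0.19  0.74  0.33]
shift cm [-0.1  -0.03  1.19] turn 0.05
```

Entered freely: it is 8 mm inside with no contact force. Keep lowering.

```bash
python3 -m crank '[[0,0,0.2,0,0],[0,0,0.4,0,0],[0,0,0.6,0,0],[0,0,0.8,0,0],[0,0,0.95,0,0],[0,0,1.05,0,0],[0,0,1.15,0,0],[0,0,1.2,0,0],[0,0,1.2,0,0],[0,0,1.2,0,0]]';python3 to.py .449 -.2266 .103 99.7;python3 look.py side12 side 200 190 320 280
```

```text
t: 23.3
tool_pos: [0.4492, -0.2258, 0.1031]
tool_rot: [0.645, 0.765, -0.003, -0.001]
contact_force: [-0.4, -1.0, -2.1]
finger_gap: 0.0588
t 23.30 pos [ 0.4492 -0.2258  0.1031] yaw 99.73 tilt 0.34 gap 0.0588 F [-0.4 -1.  -2.1] T [-0.05  0.12  0.06] j [ 0.61  0.4  -0.33  2.06  0.2   0.72  0.32]
shift cm [-0.08 -0.03  0.01] turn 0.03
scale 6
```

View pics/side12.png

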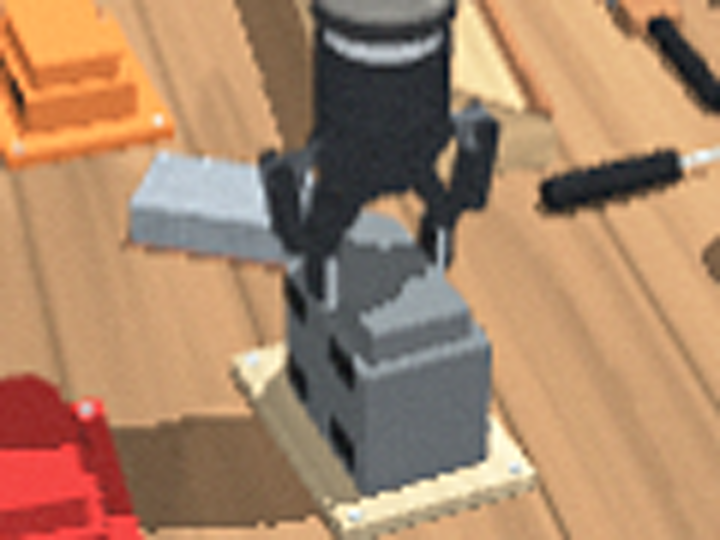

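```bash
python3 -m crank '[[0,0,0.1,0,0],[0,0,0.2,0,0],[0,0,0.25,0,0],[0,0,0.25,0,0],[0,0,0.25,0,0.2],[0,0,0.25,0,0.4],[0,0,0.25,0,0.6],[0,0,0.2,0,0.75],[0,0,0.2,0,0.75],[0,0,0.2,0,0.75]]';python3 to.py .449 -.2266 .25 99.7
```

```text
t: 24.6
tool_pos: [0.4493, -0.2257, 0.101]
tool_rot: [0.645, 0.765, -0.003, -0.001]
contact_force: [-0.1, 0.4, -1.3]
finger_gap: 0.0746
t 24.60 pos [ 0.4493 -0.2257  0.101 ] yaw 99.74 tilt 0.34 gap 0.0746 F [-0.1  0.4 -1.3] T [-0.02 -0.07 -0.03] j [ 0.61  0.4  -0.33  2.06  0.2   0.71  0.32]
shift cm [ -0.11  -0.12 -14.9 ] turn 0.04
```

```bash
python3 -m crank '[[0,0,-1,0,0.8],[0,0,-3,0,0.8],[0,0,-6,0,0.8],[0,0,-9,0,0.8],[0,0,-12,0,0.8],[0,0,-14,0,0.8],[0,0,-14,0,0.8],[0,0,-14,0,0.8],[0,0,-14,0,0.8],[0,0,-14,0,0.8]]';python3 to.py .6 .241 .25 177;python3 look.py side13 side 200 190 320 280
cat > frame.py <<'E'
from h import *
import sys
o=np.array([.4492,-.2266])
def B_of(c,u0,v0,u1,v1):
    X=cloud(c);a=np.radians(99.7);e=np.array([np.cos(a),np.sin(a)]);f=np.array([-e[1],e[0]])
    g=np.ptp(c['color'].astype(int),axis=2)<25
    Q=X[v0:v1,u0:u1][g[v0:v1,u0:u1]];Q=Q[~np.isnan(Q[:,0])]
    return np.c_[(Q[:,:2]-o)@e,(Q[:,:2]-o)@f,Q[:,2]]
def sel(B,x,y,z): return B[(B[:,0]>x[0])&(B[:,0]<x[1])&(B[:,1]>y[0])&(B[:,1]<y[1])&(B[:,2]>z[0])&(B[:,2]<z[1])]
def rep(B,nm,z):
    s=sel(B,(-.075,-.058),(-.034,.034),z)
    if len(s)>10: print(nm,'end',len(s),np.median(s[:,0]).round(4),'slope',np.polyfit(s[:,1],s[:,0],1)[0].round(3))
    s=sel(B,(-.055,.02),(.031,.047),z)
    if len(s)>10: print(nm,'side',len(s),np.median(s[:,1]).round(4),'slope',np.polyfit(s[:,0],s[:,1],1)[0].round(3))
def plane(B,nm,z):
    s=sel(B,(-.052,.052),(-.027,.027),z)
    if len(s)>20: print(nm,len(s),'z',np.median(s[:,2]).round(4),'grad',np.linalg.lstsq(np.c_[s[:,:2],np.ones(len(s))],s[:,2],rcond=None)[0].round(3))
E
python3 - <<'E'
from frame import *
B=B_of(dict(np.load('side13.npz')),235,205,295,280)
rep(B,'deep',(.047,.095));rep(B,'base',(.018,.038));plane(B,'deep top',(.11,.126))
E
```

```text
t: 25.85
tool_pos: [0.4496, -0.2252, 0.2403]
tool_rot: [0.644, 0.765, -0.003, -0.002]
contact_force: [0.9, 0.4, -0.2]
finger_gap: 0.0767
t 25.85 pos [ 0.4496 -0.2252  0.2403] yaw 99.74 tilt 0.39 gap 0.0767 F [ 0.9  0.4 -0.2] T [ 0.   -0.    0.03] j [ 0.66  0.22 -0.37  1.93  0.1   1.02  0.42]
shift cm [43.4  22.7  -1.16] turn -77.26
scale 6
deep end 200 -0.0645 slope 0.006
deep side 100 0.0387 slope -0.005
base end 84 -0.064 slope 0.011
base side 38 0.038 slope -0.025
deep top 277 z 0.1198 grad [0.001 0.001 0.12 ]
```

View pics/side13.png

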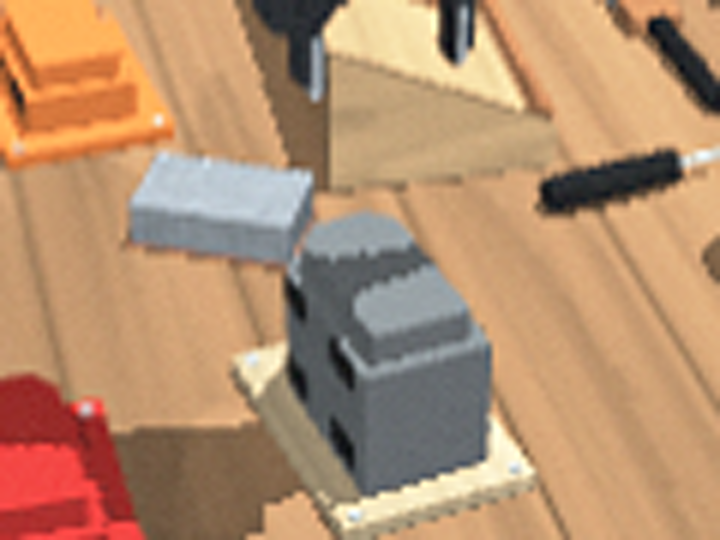

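The deep case is seated: its top plane is level, and at 119.8 mm it reads 1.8 mm above the nominal 118, with the base top already reading 1.2 mm high in the same view. The faces align with the base within 1 mm. Now the shallow case, with a grasp like the first one.

```bash
python3 -m crank '[[5,2.6,0,-9,0.7],[10.5,5.5,0,-18,0.7],[16,8.4,0,-27,0.7],[21.5,11.2,0,-37,0.7],[27,14.1,0,-46,0.7],[32.5,17,0,-56,0.7],[38,19.9,0,-66,0.7],[43.4,22.7,0,-77,0.7],[43.4,22.7,0,-77.3,0.7],[43.4,22.7,1,-77.3,0.7]]';python3 to.py .601 .241 .13 177
```

```text
t: 27.15
tool_pos: [0.6002, 0.2409, 0.2281]
tool_rot: [0.026, 1.0, -0.001, -0.003]
contact_force: [1.2, -0.8, 0.0]
finger_gap: 0.0723
t 27.15 pos [0.6002 0.2409 0.2281] yaw 177.01 tilt 0.36 gap 0.0723 F [ 1.2 -0.8  0. ] T [-0.09 -0.01  0.01] j [ 0.04  0.55 -0.74  1.59  0.39  1.17  0.73]
shift cm [-0.13  0.04  9.81] turn 0.01
```

```bash
python3 -m crank '[[-0.1,0.04,2,0,0.7],[-0.1,0.04,4,0,0.7],[-0.1,0.04,6,0,0.7],[-0.1,0.04,8,0,0.7],[-0.1,0.04,9.5,0,0.7],[-0.1,0.04,10.5,0,0.7],[-0.1,0.04,11.2,0,0.7],[-0.1,0.04,11.6,0,0.7],[-0.1,0.04,11.6,0,0.7],[-0.1,0.04,11.6,0,0.7]]';python3 to.py .601 .241 .097 177;python3 look.py side14 side 230 120 310 195
```

```text
t: 28.4
tool_pos: [0.6008, 0.2412, 0.1126]
tool_rot: [0.026, 1.0, -0.001, -0.003]
contact_force: [-0.4, -0.2, 0.4]
finger_gap: 0.0729
t 28.40 pos [0.6008 0.2412 0.1126] yaw 177.01 tilt 0.32 gap 0.0729 F [-0.4 -0.2  0.4] T [-0.    0.03  0.03] j [ 0.    0.66 -0.69  1.69  0.49  0.98  0.65]
shift cm [-0.03 -0.01  1.56] turn 0.01
scale 8
```

View pics/side14.png

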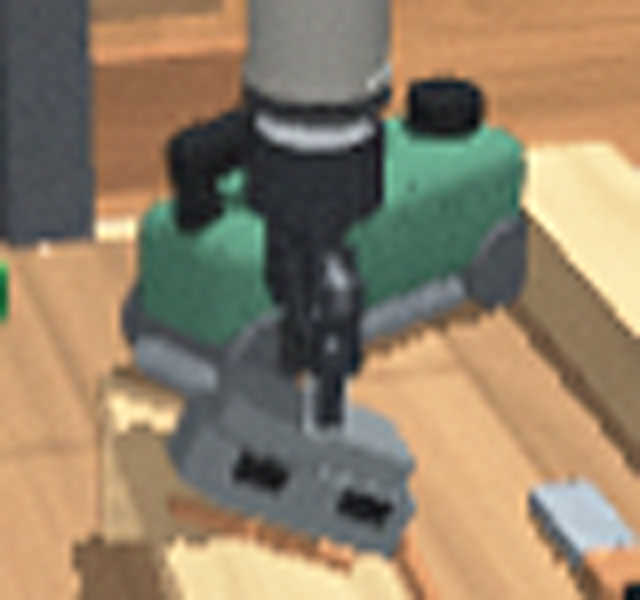

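```bash
python3 -m crank '[[0,0,0.5,0,0.7],[0,0,1,0,0.7],[0,0,1.3,0,0.7],[0,0,1.55,0,0.7],[0,0,1.55,0,0.7],[0,0,1.55,0,0.4],[0,0,1.55,0,0.2],[0,0,1.55,0,0],[0,0,1.55,0,0],[0,0,1.55,0,0]]' 45;python3 to.py .601 .241 .097 177
```

```text
t: 29.7
tool_pos: [0.6009, 0.2414, 0.0976]
tool_rot: [0.026, 1.0, -0.001, -0.002]
contact_force: [-1.8, -1.1, 5.3]
finger_gap: 0.0589
t 29.70 pos [0.6009 0.2414 0.0976] yaw 177.01 tilt 0.28 gap 0.0589 F [-1.8 -1.1  5.3] T [ 0.    0.31 -0.07] j [-0.01  0.68 -0.68  1.7   0.5   0.95  0.64]
shift cm [-0.01 -0.04  0.06] turn 0.01
```

```bash
python3 -m crank '[[0,0,-0.4,0,0],[0,0,-1.2,0,0],[0,0,-2.8,0,0],[0,0,-5,0,0],[0,0,-8,0,0],[1,1,-10,0,0],[4,4,-11,0,0],[8,9,-11,0,0],[12,14,-9,0,0],[12.5,15.5,-7,0,0]]';python3 to.py .472 .394 .067 177; python3 look.py side15 side 190 90 300 180
```

```text
t: 30.95
tool_pos: [0.4795, 0.4083, 0.1697]
tool_rot: [0.022, 1.0, 0.001, -0.002]
contact_force: [0.9, -0.7, -2.2]
finger_gap: 0.0588
t 30.95 pos [0.4795 0.4083 0.1697] yaw 177.45 tilt 0.29 gap 0.0588 F [ 0.9 -0.7 -2.2] T [-0.08 -0.06  0.03] j [-0.26  0.58 -0.75  1.69  0.44  1.05  0.36]
shift cm [ 0.64 -1.49 10.27] turn 0.45
scale 6
```

View pics/side15.png

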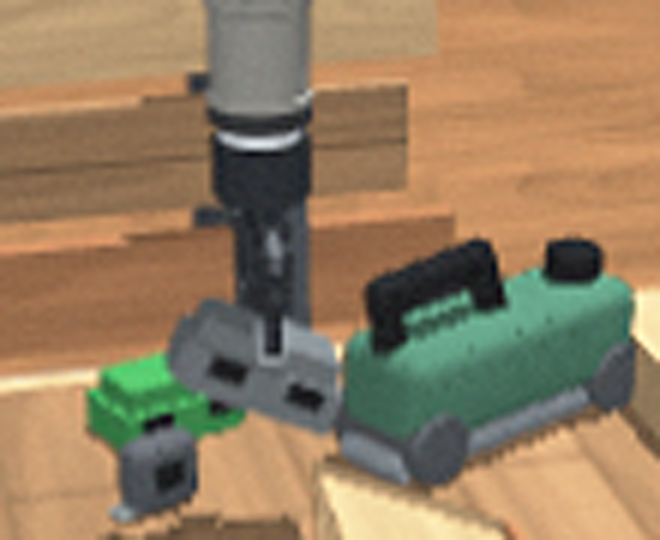

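```bash
python3 -m crank '[[0.6,-1.5,1.5,0.4,0],[0.6,-1.5,4,0.4,0],[0.6,-1.5,6.5,0.4,0],[0.6,-1.5,8.2,0.4,0],[0.6,-1.5,9.3,0.4,0],[0.6,-1.5,9.9,0.4,0],[0.6,-1.5,10.2,0.4,0],[0.6,-1.5,10.4,0.4,0],[0.6,-1.5,10.4,0.4,0],[0.6,-1.5,10.4,0.4,0]]' 25;python3 to.py .444 .395 .045 177
```

```text
t: 32.25
tool_pos: [0.4699, 0.3942, 0.0652]
tool_rot: [0.025, 1.0, -0.0, -0.004]
contact_force: [-6.6, -6.1, 17.8]
finger_gap: 0.0589
t 32.25 pos [0.4699 0.3942 0.0652] yaw 177.12 tilt 0.43 gap 0.0589 F [-6.6 -6.1 17.8] T [-1.7   1.38 -0.21] j [-0.3   0.68 -0.69  1.8   0.55  0.87  0.28]
shift cm [ 2.57 -0.05  2.04] turn 0.12
```

```bash
python3 -m crank '[[0.3,0,0.15,0,0],[0.6,0,0.35,0,0],[0.9,0,0.55,0,0],[1.2,0,0.75,0,0],[1.5,0,1,0,0],[1.8,0,1.25,0,0],[2.1,0,1.5,0,0],[2.35,0,1.75,0,0],[2.55,0,2,0,0],[2.55,0,2.1,0,0]]';python3 to.py .444 .395 .045 177;python3 look.py side16 side 190 130 300 200
```

```text
t: 33.5
tool_pos: [0.4428, 0.3967, 0.0457]
tool_rot: [0.025, 1.0, 0.0, -0.004]
contact_force: [-6.7, -2.8, 12.8]
finger_gap: 0.0588
t 33.50 pos [0.4428 0.3967 0.0457] yaw 177.18 tilt 0.48 gap 0.0588 F [-6.7 -2.8 12.8] T [-0.73  1.03 -0.14] j [-0.33  0.69 -0.67  1.85  0.57  0.81  0.22]
shift cm [-0.13 -0.16  0.07] turn 0.18
scale 7
```

View pics/side16.png

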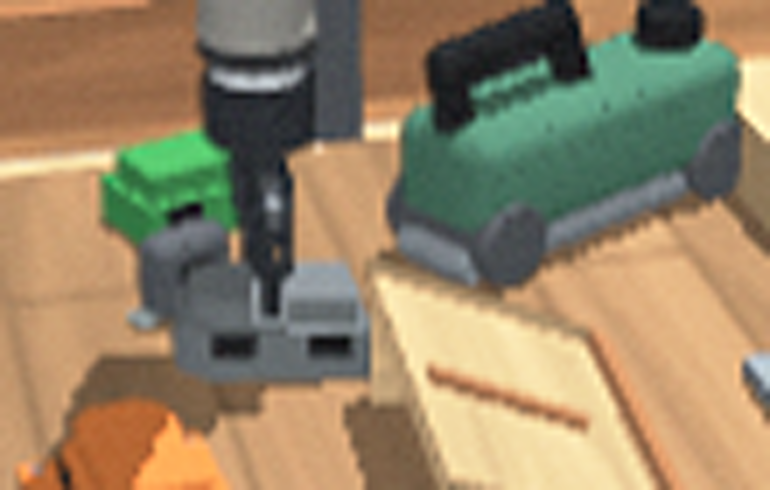

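```bash
python3 -m crank '[[0,0,0,0,0.2],[0,0,0,0,0.4],[0,0,0,0,0.6],[0,0,0,0,0.7],[0,0,0,0,0.7],[0,0,0,0,0.7],[0,0,0,0,0.7],[0,0,0,0,0.7],[0,0,0,0,0.7],[0,0,0,0,0.7]]';python3 to.py .444 .395 .041 177;python3 look.py side17 side 190 130 300 200
python3 - <<'E'
from meas import *
c=dict(np.load('side17.npz'));X=cloud(c)
P=X[158:190,205:245].reshape(-1,3);P=P[~np.isnan(P[:,0])]
P=P[(P[:,1]>.35)&(P[:,1]<.44)&(P[:,0]>.35)&(P[:,0]<.55)]
n,d,I=face(P,np.array([0,0,1.]),.056,.005);I=I[abs(I[:,2]-d)<.003];print(n,d,len(I),np.percentile(I,[1,99],axis=0))
E
```

```text
t: 34.8
tool_pos: [0.4427, 0.3967, 0.0456]
tool_rot: [0.025, 1.0, 0.0, -0.004]
contact_force: [1.0, 0.3, 0.5]
finger_gap: 0.0725
t 34.80 pos [0.4427 0.3967 0.0456] yaw 177.19 tilt 0.49 gap 0.0725 F [1.  0.3 0.5] T [ 0.01 -0.06 -0.03] j [-0.34  0.69 -0.67  1.85  0.57  0.81  0.22]
shift cm [-0.15 -0.16  0.46] turn 0.19
scale 7Traceback (most recent call last):
  File "<stdin>", line 5, in <module>
    return _quantile_unchecked(
        a, q, axis, out, overwrite_input, method, keepdims, weights)
    return _ureduce(a,
                    func=_quantile_ureduce_func,
    ...<5 lines>...
                    overwrite_input=overwrite_input,
                    method=method)
    r = func(a, **kwargs)
    result = _quantile(arr,
                       quantiles=q,
    ...<2 lines>...
                       out=out,
                       weights=wgt)
    slices_having_nans = np.isnan(arr[-1, ...])
                                  ~~~^^^^^^^^^
IndexError: index -1 is out of bounds for axis 0 with size 0
```

View pics/side17.png

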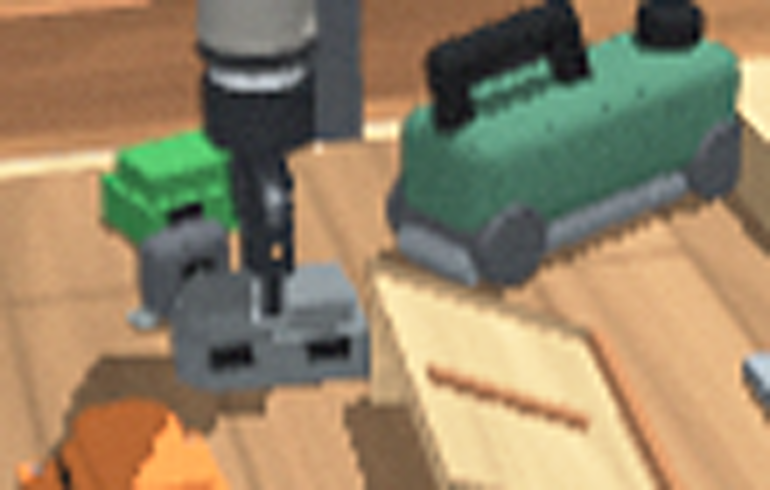

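```bash
python3 - <<'E'
from meas import *
c=dict(np.load('side17.npz'));X=cloud(c)
P=X[160:186,210:246].reshape(-1,3);P=P[~np.isnan(P[:,0])]
P=P[(P[:,1]>.36)&(P[:,1]<.43)&(P[:,0]>.36)&(P[:,0]<.51)]
print(np.histogram(P[:,2],bins=np.arange(.03,.08,.004)))
I=P[(P[:,2]>.05)&(P[:,2]<.063)];print(len(I),np.percentile(I,[1,50,99],axis=0))
print(np.linalg.lstsq(np.c_[I[:,:2],np.ones(len(I))],I[:,2],rcond=None)[0])
E
```

```text
(array([20, 34, 16,  9, 20, 47, 62,  4,  1,  0,  1,  0]), array([0.03 , 0.034, 0.038, 0.042, 0.046, 0.05 , 0.054, 0.058, 0.062,
       0.066, 0.07 , 0.074, 0.078]))
113 [[0.38828984 0.36186593 0.05048501]
 [0.43635321 0.39193216 0.05428373]
 [0.49801641 0.42523792 0.05931898]]
[-0.00466992 -0.00090179  0.05685788]
```

The shallow case is level on the bench and centred under the gripper (top x 0.388–0.498). Grip deeper and lift.

```bash
python3 -m crank '[[0,0,0.1,0,0.7],[0,0,0.3,0,0.7],[0,0,0.4,0,0.7],[0,0,0.4,0,0.7],[0,0,0.4,0,0.4],[0,0,0.4,0,0.2],[0,0,0.4,0,0],[0,0,0.4,0,0],[0,0,0.4,0,0],[0,0,0.4,0,0]]' 50;python3 to.py .444 .395 .041 177
```

```text
t: 36.1
tool_pos: [0.4427, 0.397, 0.0421]
tool_rot: [0.024, 1.0, 0.0, -0.004]
contact_force: [-0.4, -0.8, 6.0]
finger_gap: 0.0586
t 36.10 pos [0.4427 0.397  0.0421] yaw 177.19 tilt 0.47 gap 0.0586 F [-0.4 -0.8  6. ] T [-0.18  0.24 -0.01] j [-0.34  0.69 -0.67  1.85  0.57  0.81  0.22]
shift cm [-0.14 -0.2   0.1 ] turn 0.19
```

```bash
python3 -m crank '[[0,0,-0.4,0,0],[0,0,-1.2,0,0],[0,0,-3,0,0],[0,0,-6,0,0],[0,0,-10,0,0],[0,0,-14,0,0],[0,0,-18,0,0],[-1,-1,-21,0,0],[-3,-4,-22,0,0],[-5,-7.5,-22,0,0]]';python3 to.py .449 -.2266 .24 99.7;python3 look.py side18 side 180 80 320 185
```

```text
t: 37.35
tool_pos: [0.4911, 0.3198, 0.2641]
tool_rot: [0.024, 1.0, 0.001, -0.003]
contact_force: [0.5, 0.4, -2.9]
finger_gap: 0.0587
t 37.35 pos [0.4911 0.3198 0.2641] yaw 177.30 tilt 0.35 gap 0.0587 F [ 0.5  0.4 -2.9] T [ 0.01  0.01 -0.02] j [-0.06  0.42 -0.81  1.7   0.32  1.17  0.56]
shift cm [  1.62 -54.78   2.28] turn 77.6
scale 5
```

View pics/side18.png

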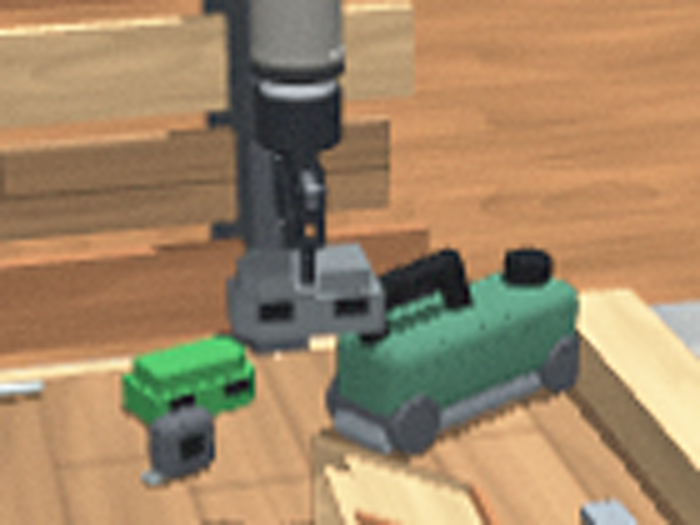

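```bash
python3 -m crank '[[-2,-5.5,0,4,0],[-3.5,-11,0,12,0],[-4.5,-17,0,21,0],[-4.5,-23,0,30,0],[-4,-29,0,39,0],[-3,-35,0,48,0],[-2,-41,0,57,0],[-0.7,-46.5,0,66,0],[0.7,-51.5,0,75,0],[1.6,-54.7,0,77.6,0]]';python3 to.py .4493 -.2257 .20 99.7
```

```text
t: 38.65
tool_pos: [0.4474, -0.2349, 0.2655]
tool_rot: [0.65, 0.76, -0.003, -0.001]
contact_force: [-0.3, 1.3, -1.7]
finger_gap: 0.0589
t 38.65 pos [ 0.4474 -0.2349  0.2655] yaw 98.94 tilt 0.34 gap 0.0589 F [-0.3  1.3 -1.7] T [ 0.09 -0.03  0.02] j [ 0.68  0.19 -0.36  1.9   0.08  1.07  0.43]
shift cm [0.9  0.37 6.54] turn -0.76
```

```bash
python3 -m crank '[[0.4,0.2,1,-0.4,0],[0.9,0.37,3,-0.76,0],[0.9,0.37,5,-0.76,0],[0.9,0.37,6.5,-0.76,0],[0.9,0.37,7,-0.76,0],[0.9,0.37,7,-0.76,0],[0.9,0.37,7,-0.76,0],[0.9,0.37,7,-0.76,0],[0.9,0.37,7,-0.76,0],[0.9,0.37,7,-0.76,0]]';python3 to.py .4493 -.2257 .14 99.7;python3 look.py side19 side 200 180 320 270
python3 - <<'E'
from frame import *
B=B_of(dict(np.load('side19.npz')),235,195,295,280)
rep(B,'shallow',(.158,.188));rep(B,'deep',(.047,.095));rep(B,'base',(.018,.038));plane(B,'shallow top',(.198,.22));plane(B,'deep top',(.11,.126))
E
```

```text
t: 39.9
tool_pos: [0.4494, -0.2258, 0.1956]
tool_rot: [0.645, 0.764, -0.003, -0.0]
contact_force: [0.8, 0.1, -1.5]
finger_gap: 0.059
t 39.90 pos [ 0.4494 -0.2258  0.1956] yaw 99.70 tilt 0.34 gap 0.0590 F [ 0.8  0.1 -1.5] T [ 0.01  0.04 -0.03] j [ 0.65  0.27 -0.37  1.98  0.13  0.92  0.39]
shift cm [0.03 0.02 5.56] turn -0.0
scale 6
shallow end 144 -0.065 slope 0.001
shallow side 72 0.0394 slope -0.01
deep end 204 -0.0643 slope -0.006
deep side 93 0.039 slope -0.008
base end 83 -0.0636 slope 0.008
base side 40 0.0382 slope -0.009
shallow top 237 z 0.2087 grad [-0.014  0.02   0.209]
deep top 124 z 0.1197 grad [-0.     0.002  0.12 ]
```

View pics/side19.png

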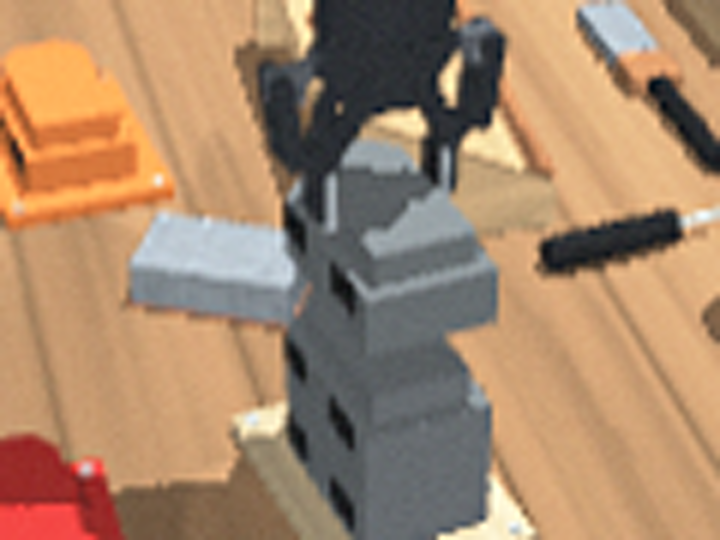

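```bash
python3 -m crank '[[0.06,0.04,1,0,0],[0.06,0.04,2,0,0],[0.06,0.04,2.8,0,0],[0.06,0.04,3.2,0,0],[0.06,0.04,3.5,0,0],[0.06,0.04,3.8,0,0],[0.06,0.04,4.1,0,0],[0.06,0.04,4.3,0,0],[0.06,0.04,4.3,0,0],[0.06,0.04,4.3,0,0]]';python3 to.py .4493 -.2257 .141 99.7
```

```text
t: 41.2
tool_pos: [0.4495, -0.2253, 0.1526]
tool_rot: [0.645, 0.764, -0.003, -0.0]
contact_force: [0.3, -0.3, -2.6]
finger_gap: 0.0585
t 41.20 pos [ 0.4495 -0.2253  0.1526] yaw 99.70 tilt 0.34 gap 0.0585 F [ 0.3 -0.3 -2.6] T [-0.    0.01 -0.02] j [ 0.64  0.33 -0.36  2.02  0.16  0.82  0.36]
shift cm [-0.03 -0.02  1.16] turn -0.0
```

```bash
python3 -m crank '[[0,0,0.2,0,0],[0,0,0.4,0,0],[0,0,0.6,0,0],[0,0,0.8,0,0],[0,0,0.95,0,0],[0,0,1.05,0,0],[0,0,1.12,0,0],[0,0,1.18,0,0],[0,0,1.2,0,0],[0,0,1.2,0,0]]';python3 to.py .4493 -.2257 .141 99.7;python3 look.py side20 side 200 180 320 270
python3 - <<'E'
from frame import *
B=B_of(dict(np.load('side20.npz')),235,195,295,280)
plane(B,'shallow top',(.15,.165))
E
```

```text
t: 42.45
tool_pos: [0.4495, -0.2254, 0.1407]
tool_rot: [0.645, 0.764, -0.003, -0.0]
contact_force: [-0.5, -0.4, -2.1]
finger_gap: 0.0587
t 42.45 pos [ 0.4495 -0.2254  0.1407] yaw 99.70 tilt 0.33 gap 0.0587 F [-0.5 -0.4 -2.1] T [0.01 0.03 0.02] j [ 0.63  0.34 -0.35  2.03  0.17  0.8   0.35]
shift cm [-0.03 -0.03 -0.03] turn -0.0
scale 6
shallow top 239 z 0.1563 grad [-0.042  0.003  0.156]
```

View pics/side20.png

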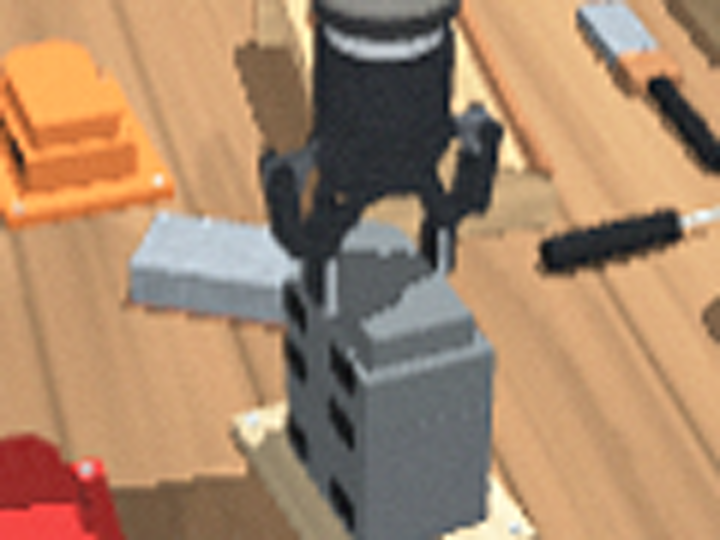

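```bash
python3 -m crank '[[0,0,0.1,0,0],[0,0,0.2,0,0],[0,0,0.25,0,0],[0,0,0.25,0,0],[0,0,0.25,0,0.2],[0,0,0.25,0,0.4],[0,0,0.25,0,0.6],[0,0,0.2,0,0.75],[0,0,0.2,0,0.75],[0,0,0.2,0,0.75]]';python3 to.py .449 -.2266 .25 99.7
```

```text
t: 43.75
tool_pos: [0.4495, -0.2253, 0.1386]
tool_rot: [0.645, 0.764, -0.003, -0.0]
contact_force: [0.2, 0.7, 0.4]
finger_gap: 0.0745
t 43.75 pos [ 0.4495 -0.2253  0.1386] yaw 99.70 tilt 0.33 gap 0.0745 F [0.2 0.7 0.4] T [ 0.03 -0.01  0.04] j [ 0.63  0.35 -0.35  2.03  0.17  0.79  0.35]
shift cm [ -0.15  -0.13 -11.14] turn -0.0
```

```bash
python3 -m crank '[[0,0,-1,0,0.8],[0,0,-3,0,0.8],[0,0,-6,0,0.8],[0,0,-9,0,0.8],[0,0,-12,0,0.8],[0,0,-13,0,0.8],[0,0,-13,0,0.8],[0,0,-13,0,0.8],[0,0,-13,0,0.8],[0,0,-13,0,0.8]]';python3 to.py .449 -.2266 .25 99.7;python3 look.py side21 side 200 180 320 270;python3 look.py top21 top 60 90 460 300
python3 - <<'E'
from frame import *
B=B_of(dict(np.load('side21.npz')),235,195,295,280)
rep(B,'shallow',(.103,.13));rep(B,'deep',(.047,.095));rep(B,'base',(.018,.038));plane(B,'shallow top',(.146,.165))
E
```

```text
t: 45.0
tool_pos: [0.4498, -0.2247, 0.268]
tool_rot: [0.645, 0.764, -0.003, -0.001]
contact_force: [-0.9, 1.1, 0.2]
finger_gap: 0.0769
t 45.00 pos [ 0.4498 -0.2247  0.268 ] yaw 99.70 tilt 0.36 gap 0.0769 F [-0.9  1.1  0.2] T [-0.   -0.03  0.04] j [ 0.67  0.19 -0.37  1.9   0.08  1.07  0.43]
shift cm [-0.17 -0.1   1.8 ] turn 0.0
scale 6
scale 2
shallow end 122 -0.0645 slope -0.0
shallow side 57 0.0386 slope -0.007
deep end 206 -0.0644 slope -0.008
deep side 96 0.0389 slope -0.0
base end 80 -0.0636 slope 0.001
base side 34 0.0382 slope -0.019
shallow top 273 z 0.1551 grad [-0.035  0.009  0.155]
```

View pics/side21.png

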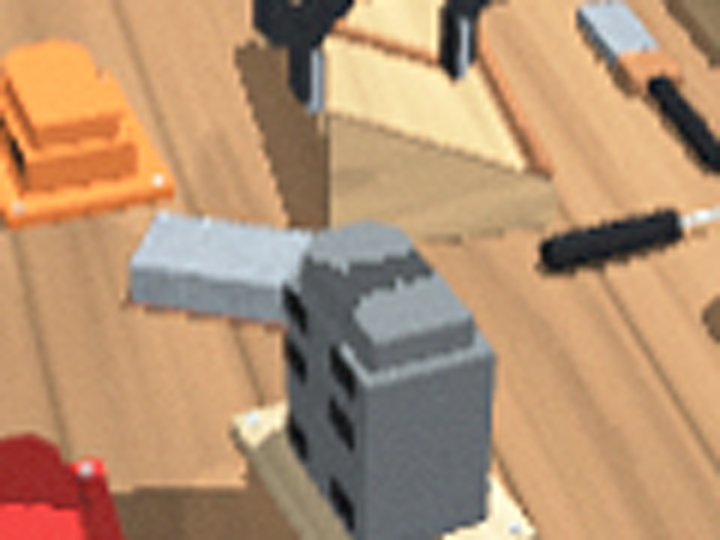

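View pics/top21.png

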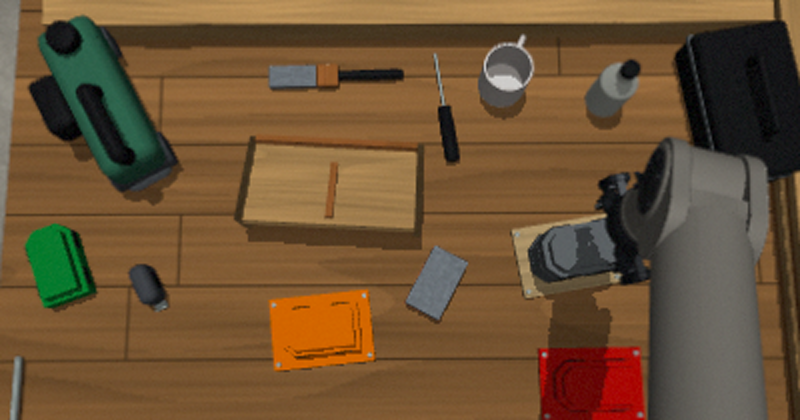

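The stack looks flush, but the fitted top plane shows a 0.035 rad slope. I'll check whether that's real.

```bash
python3 - <<'E'
from frame import *
for nm,box in(('side21',(235,195,295,280)),('top21',(320,190,372,240)),('side13',(235,205,295,280))):
    c=dict(np.load(nm+'.npz'));B=B_of(c,*box)
    z0=.1555 if '21' in nm else .1198
    s=sel(B,(-.050,.050),(-.025,.025),(z0-.008,z0+.008))
    for lo in np.arange(-.05,.05,.02):
        q=s[(s[:,0]>=lo)&(s[:,0]<lo+.02)]
        if len(q)>5: print(nm,lo.round(2),len(q),np.median(q[:,2]).round(4))
c=dict(np.load('side21.npz'));B=B_of(c,235,195,295,280)
for z in((.08,.09),(.102,.112)): pass
save('seam.png',cv2.resize(c['color'][205:275,240:290],None,fx=8,fy=8,interpolation=cv2.INTER_NEAREST))
E
```

```text
side21 -0.05 55 0.1561
side21 -0.03 52 0.156
side21 -0.01 50 0.1558
side21 0.01 39 0.1536
side21 0.03 48 0.1532
top21 -0.05 29 0.1538
top21 -0.03 106 0.1543
top21 -0.01 104 0.155
top21 0.01 106 0.154
top21 0.03 104 0.1546
side13 -0.05 55 0.1199
side13 -0.03 52 0.1199
side13 -0.01 54 0.1195
side13 0.01 44 0.1196
side13 0.03 45 0.1198
```

View pics/seam.png

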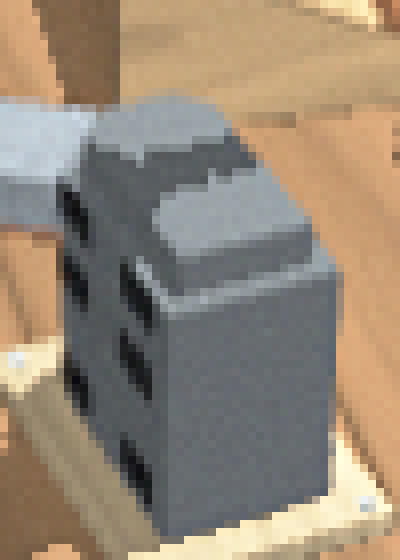

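```bash
python3 - <<'E'
from frame import *
from meas import face
for n,box in(('side',(235,195,295,280)),('top',(320,190,372,240))):
    A=[]
    for k in range(3):
        c=capture(n);B=B_of(c,*box);s=sel(B,(-.050,.050),(-.025,.025),(.148,.163))
        A.append(s);g=np.linalg.lstsq(np.c_[s[:,:2],np.ones(len(s))],s[:,2],rcond=None)[0];print(n,g.round(4))
print(read_state()['t'])
E
```

```text
side [-0.037   0.0086  0.1549]
side [-0.0338  0.0032  0.155 ]
side [-0.0375  0.0021  0.1551]
top [0.0026 0.0053 0.1539]
top [0.0003 0.0098 0.1542]
top [-0.0023  0.0043  0.154 ]
45.4
```

```bash
python3 - <<'E'
from frame import *
for nm,n,z0 in(('side13',0,.098),('side21',0,.134)):
    c=dict(np.load(nm+'.npz'));B=B_of(c,235,195,295,280)
    s=sel(B,(-.0635,-.0575),(-.034,.034),(z0-.006,z0+.008));print(nm,'-x ledge',len(s),(np.median(s[:,2])-z0).round(4))
    s=sel(B,(-.05,.04),(.031,.038),(z0-.006,z0+.008))
    print(' y-side ledge',len(s),np.polyfit(s[:,0],s[:,2]-z0,1).round(4) if len(s)>8 else '')
    # predicted vs seen: corner pixel positions of raised top & ledge, flush model
    a=np.radians(99.7);e=np.array([np.cos(a),np.sin(a)]);f=np.array([-e[1],e[0]])
    im=c['color'].copy()
    def W(x,y,z): return [*(o+[0.0004,0.0002]+x*e+y*f),z]
    big=cv2.resize(im[195:280,230:300],None,fx=7,fy=7,interpolation=cv2.INTER_NEAREST)
    for pts in([W(-.065,.039,z0),W(-.065,-.039,z0)],[W(-.065,.039,z0),W(.04,.039,z0)],[W(-.056,.03,z0+.02),W(-.056,-.03,z0+.02),W(.042,-.03,z0+.02),W(.056,-.016,z0+.02),W(.056,.016,z0+.02),W(.042,.03,z0+.02),W(-.056,.03,z0+.02)]):
        q=((proj(c,np.array(pts))-[230,195]+.5)*7).astype(int);cv2.polylines(big,[q],False,(255,0,255),1)
    save(nm+'_ov.png',big)
E
```

```text
side13 -x ledge 31 0.001
 y-side ledge 36 [0.0098 0.002 ]
side21 -x ledge 35 0.0019
 y-side ledge 40 [0.0018 0.0015]
```

View pics/side21_ov.png

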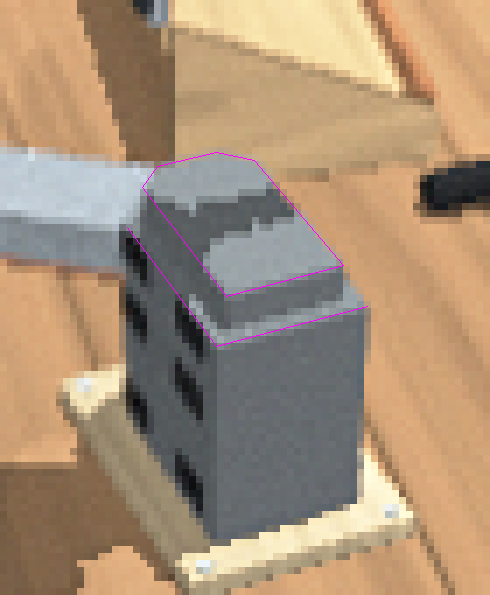

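View pics/side13_ov.png

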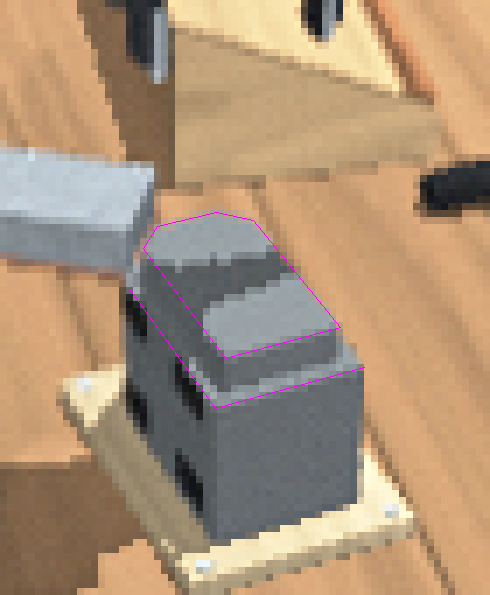

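The predicted edges of a flush stack land on the seen edges, the −x ledge is 1.9 mm above nominal (1.0 for the deep case), and the top camera reads the top plane level. So the slope in the side camera's depth is an artefact. Bystanders are where they were, and the gripper is about 10 cm clear of the stack. Handing in.

```bash
python3 - <<'E'
from workcell import workorder,read_state
print(workorder.finish_job());print(read_state()['t'])
E
```

```text
the job is handed in; nothing more can be done
None
the job is handed in; nothing more can be done
```

The deep case is stacked on the grey bottom case and the shallow case on the deep one, chamfers matched. I handed the job in at about 45.4 s of the 64 s allowed; no verdict is reported.

I took each case off the rack and levelled it on a bare patch of bench. I then regripped it centred, lowered it until it came to rest and released it.

**Last checks**
- **Alignment:** in the side view the three cases' faces line up within about 1 mm, and the edges predicted for a flush stack fall on the seen edges.
- **Height:** the shallow case's top reads 154–155 mm (154 nominal).
- **Level:** the top camera shows the top flat to about 0.01 rad.
- **Surroundings:** the gripper is open and about 10 cm clear of the stack. By eye in the top view, the visible bystanders are where they were; the arm hid the hammer, so I did not check that one.

**Disagreements**
- **Side camera slope:** its depth on the shallow case's top showed a steady 0.035 rad slope. The top camera, the ledge heights and the edge overlay did not, so I took it as a depth artefact.
- **Fingertips:** when open, they sat roughly 25–30 mm farther back than the stated 25 mm ahead of the TCP, so I set the grasp heights from camera and force readings.

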